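Put the cabinet hinges away and set the shade flap

ROBOT

A 6-joint arm with a two-finger parallel gripper is mounted at the origin on the work surface. World frame = base frame: x ahead of the robot, y to its left, z up, the work surface at z = 0. Lengths are in mm, angles in rad, forces in N, time in s.
With the tool pointing down it reaches from about 275 to 1000 mm from the base axis. Payload 8.4 kg.
Tool frame: the origin (TCP) lies on the mounting face of the last link; the fingertips stand 173 mm ahead of it and the grasp point (between the pads) lies 155 mm ahead of it; z points along the fingers, y is the direction in which the jaws open and shut (so a half turn about z gives the same grasp; the last joint's range is limited). The gripper opens to 85 mm and grips with 20 to 120 N. Pads are 22 mm wide; open, the fingers measure 114 mm over their backs; the gripper's body (76 mm by 85 mm) begins 54 mm behind the grasp point. The pads swing forward as they close: fully open they stand 13 mm farther back than shut.
Start: joints at [-1.116, 0.353, 1.633, -0, 1.155, -0.002], TCP at [275.674, -560.922, 404.681] pointing down, gripper open.
Joint ranges: [-2.63, 2.63], [-0.92, 2.1], [0.06, 2.66], [-1.3, 4.44], [0, 2.69], [-3.02, 3.02]. Speed limits (rad/s): [2.22, 2.22, 2.79, 3.14, 3.14, 3.14].

INTERFACE

Orientations are given as [roll, pitch, yaw] about the fixed x, y, z axes, in that order (R = Rz(yaw) Ry(pitch) Rx(roll)).
In Python, from rig import r, grab_frame, spotter gives the robot as it stands.
- The arm moves only by the tool apply_moves, never from a script. Its argument "motion" is text: rows parted by semicolons, each of 5 numbers parted by spaces: the opening, from -1 (shut) to 1 (fully open), then the shift along the tool's x, y, z as a fraction of full scale, then the turn about the tool's z as a fraction of full scale. In form: hand x y z twist; .... A call has 1 to 20 rows; each row is the pose to reach, as a shift and turn from the pose commanded when the call began, along the tool's axes at that moment, turning the shorter way round; what a row does not reach only later rows make up. Full scale, the value 1, is 1 m for a shift and pi rad for a turn. A row lasts 1/12 s, in which the tool goes at most 41.7 mm and 7.16 degrees, less where a joint would pass 70% of its speed; a pose out of reach is approached as far as the arm can. A call with a number of a shift or a turn outside -1 to 1 is refused whole. A call with a gripper value outside its range is refused whole. The fingers move at their own pace and stop on an object; "squeeze" is the grip in N (left out, the last holds). Time passes only in rows, so rows that repeat a pose let the fingers close. It gives the time, the measured TCP pose, the force and the opening at its end, in the units of the state.
- r.sense(): the state, without advancing time (a new reading comes with each control period).
- grab_frame(name): name is "side" or "top"; returns a dict with "img" (420x560x3 uint8, red, green, blue), "fx", "fy", "cx", "cy" (pixels), "R" (3x3) and "t" (3): a world point X has camera coordinates R X + t. Camera axes: x right, y down, z forward; pixel columns grow to the right and rows downward; lengths in mm; the calibration is good to about 2 mm. A picture is of the moment at which its call begins. There is no depth.
- r.sign_off(): hands the job in, once; it reports no verdict.
Trained networks look in the newest picture that a camera, given by its name, has taken for a name from the list of things; names that differ only in an ending like _2 or _b are one class to them, and where a whole thing is asked for, a point or a joint stands for the part that bears it (a point fixed in the world has none). Each returns a list of dicts, best first, with "conf" (0 to 1); they miss things now and then, are a little off and sometimes report something else, mostly with a low value. They report only what shows in the picture. A call takes as long as a camera call. They do not tell look-alikes from the thing itself.
- spotter.boxes_of(query, camera): "point" ([x, y, z] in mm, in world coordinates, good to about 4 mm: the middle of the surface that is visible of it).
- spotter.place_of(query, camera): "point" ([x, y, z] in mm, in world coordinates, good to about 4 mm: a listed point, or the origin of a listed thing).
The state is a dict: "clock": time; "qpos": joint angles; "qvel": joint speeds; "joint_efforts": joint torques, N m; "eef_pos": TCP position; "tcp_rot": TCP orientation; "contact_force": force on the tool from outside, world axes, zero at the start; "wrist_torque": the same for the moment, N m; "opening": opening from 0.0 (shut) to 1.0 (fully open).
Only numpy, scipy, OpenCV 4.12 (cv2) and the standard library are available. Lean on these libraries where they do the work, as an engineer would, in place of code of your own. Each camera call takes 0.05 s, during which the arm holds its last target.

TASK

Put the loose cabinet hinges away in their case: fold the case's shade flap up until it stands upright, slide the cover right back off the well, and lay every loose silver hinge in the well. Then slide the cover fully shut over them and fold the flap down to half-way, 45 degrees, so that it shades the case. Leave the other things on the shelf where they are.

Things in the scene. Friction and masses are not known exactly. Their poses are not given: they have to be found in the camera images.
- case: wooden hinge case fixed to the shelf, 270 mm (x, along the slide) by 192 mm (y -80 to +112), z up. Origin: middle of its length, at shelf level. Its -x half is an open well, inside x -127 to -3, y -70 to +50 mm, floor 8 mm and walls 56 mm above the shelf; the +x half a solid deck 50 mm high that the cover slides out over. A rail 88 mm high on its +y side carries the flap
- well (a point): centre of the well's inner floor, 8 mm above the shelf. Hinges fit in the well side by side, even two deep (48 mm of room under the cover)
- hinge_line (a point): middle of the flap's hinge line, which runs along the case's x axis, 95 mm above the shelf at y +100 mm in the case
- flap (a joint): angle of the wooden shade flap, rad: 0 level over the case (towards its -y side), 0.785 half-way, 1.571 upright, stops at 2.0. The hinge is stiff (0.6 N m) and the flap stays where it is left
- flap_tab (a point): grip point on the tab at the middle of the flap's free edge, 192 mm from the hinge line. Flap: 240 mm wide (case x), 8 mm thick, reaching 160 mm from the hinge line; tab: from there to 212 mm, 30 mm wide (case x), 10 mm thick. At any flap angle its two sides can be pinched from above, fingers closing along the case's x, and it turns between them
- cover (a joint): slide of the flat grey cover, m: 0 fully shut over the well, grows as the cover slides along the case's +x, fully open at 0.128. It drags with 2 N and stays where it is left
- cover_grip (a point): grip point on the black rib in the middle of the cover's top: rib 14 mm thick (case x), 60 mm long (case y), 26 mm high; the point is 77 mm above the shelf, 15 mm above the 6 mm thick cover's top and 11 mm below the rib's top
- hinge1_mid (a point): silver concealed cabinet hinge, loose on the shelf (None if absent), 86 mm long, 16 mm high, 80 g: an arm 63 x 18 x 16 mm running into a round cup 26 mm across and 12 mm high. The point: middle of its length, 8 mm above its underside, at its balance point, where the 18 mm wide arm can be pinched. x runs along it towards the cup, z up
- hinge2_mid (a point): silver concealed cabinet hinge, loose on the shelf (None if absent), 86 mm long, 16 mm high, 80 g: an arm 63 x 18 x 16 mm running into a round cup 26 mm across and 12 mm high. The point: middle of its length, 8 mm above its underside, at its balance point, where the 18 mm wide arm can be pinched. x runs along it towards the cup, z up
- hinge3_mid (a point): silver concealed cabinet hinge, loose on the shelf (None if absent), 86 mm long, 16 mm high, 80 g: an arm 63 x 18 x 16 mm running into a round cup 26 mm across and 12 mm high. The point: middle of its length, 8 mm above its underside, at its balance point, where the 18 mm wide arm can be pinched. x runs along it towards the cup, z up
- hinge4_mid (a point): silver concealed cabinet hinge, loose on the shelf (None if absent), 86 mm long, 16 mm high, 80 g: an arm 63 x 18 x 16 mm running into a round cup 26 mm across and 12 mm high. The point: middle of its length, 8 mm above its underside, at its balance point, where the 18 mm wide arm can be pinched. x runs along it towards the cup, z up
- hinge5_mid (a point): silver concealed cabinet hinge, loose on the shelf (None if absent), 86 mm long, 16 mm high, 80 g: an arm 63 x 18 x 16 mm running into a round cup 26 mm across and 12 mm high. The point: middle of its length, 8 mm above its underside, at its balance point, where the 18 mm wide arm can be pinched. x runs along it towards the cup, z up
- ramekin: white ceramic ramekin of small screws, 70 mm across, 45 mm high, a bystander; origin at its foot
- jig: black plastic hinge jig with a turning knob, 130 x 85 x 48 mm, a bystander; origin at its foot
- bradawl: bradawl with an orange handle, 160 mm long, a bystander; origin at its foot
- nailset: steel nail set, 110 mm long, a bystander; origin at its foot
- tea: tea glass on a saucer, 110 mm across, 90 mm high, a bystander; origin at its foot
There are look-alikes about, which are no part of the job. What is shaped like the part that bears hinge2_mid but blue is not meant.

How it is judged:
By the outcome, as a careful person would: the job done as asked, in the order asked, and still so for the second after the job is handed in, with the robot touching nothing.
Of hinge1, hinge2, hinge3, hinge4, hinge5 only 3 to 5 are there at a start; the rules pass over those that are not, and their reading is None.
At some moment in a run one of hinge1, hinge2, hinge3, hinge4, hinge5 may be knocked a few centimetres aside while the robot is not near it.
Once in a run the grip may slacken for a moment while it holds something.
It also fails if it takes over 210 s, if anything falls off the work surface, if the arm or the gripper's body presses on something with over 40 N, if the wrist force passes 120 N, or if a joint passes its speed limit or range.

## Working session

There is one attempt and no reset: what is moved stays moved. The work goes in short steps, Python scripts to look and compute and a tool call to move; the robot and the scene stay as the last step left them, time stands still between calls to the robot, and variables do not carry over. Pictures are saved under pics/ and viewed, and the job is handed in when it is done.

Besides the shell and the picture viewer there is one more tool, called after "Call:" as name(argument=value, ...) on one line, values as JSON. apply_moves: Moves the arm, as the interface text tells. Its arguments: {"type":"object","properties":{"motion":{"type":"string"},"squeeze":{"type":"number"}},"required":["motion"]}

```bash
ls; mkdir -p pics; cat > h.py <<'E'
from rig import r, grab_frame, spotter
import numpy as np, cv2
def save(cam,name):
    f=grab_frame(cam); cv2.imwrite('pics/'+name+'.png',f['img'][:,:,::-1]); return f
def px(f,X):
    c=np.array(f['R'])@np.array(X,float)+np.array(f['t']).ravel(); return [round(f['fx']*c[0]/c[2]+f['cx'],1),round(f['fy']*c[1]/c[2]+f['cy'],1)]
def back(f,u,v,z):
    R=np.array(f['R']);t=np.array(f['t']).ravel()
    d=R.T@np.array([(u-f['cx'])/f['fx'],(v-f['cy'])/f['fy'],1]); o=-R.T@t
    return o+d*(z-o[2])/d[2]
E
python3 - <<'E'
from h import *
s=r.sense();print(s)
for c in('side','top'):
    f=save(c,c+'0'); 
    for q in ['case','well','hinge_line','flap_tab','cover_grip','flap','cover','hinge1_mid','ramekin','jig','bradawl','nailset','tea']:
        try:
            for d in spotter.place_of(q,c): print(c,q,np.round(d['point']),round(d['conf'],2),px(f,d['point']))
        except Exception as e: print(c,q,e)
    print(r.sense()['clock'])
E
```

```text
pics
{'clock': 0.0, 'qpos': array([-1.11639834e+00,  3.53687911e-01,  1.63415117e+00,  2.62463423e-05,
        1.15520699e+00, -2.41417723e-03]), 'qvel': array([ 7.32261174e-05,  1.51119057e-03, -6.39005059e-04, -8.88990299e-04,
        6.19327022e-04,  6.87287945e-04]), 'joint_efforts': array([-2.69937838e-03, -6.05255771e+01, -3.42070627e+01, -2.03655336e-04,
        9.30844748e-03, -2.30453634e-05]), 'eef_pos': array([ 275.57156   , -560.70164005,  403.92938295]), 'tcp_rot': array([-3.14013930e+00, -2.75055137e-05,  4.56801532e-01]), 'contact_force': array([ 0.71599879, -0.18858383, -0.57578014]), 'wrist_torque': array([-0.03900027,  0.02188858, -0.02185968]), 'opening': 1.0002554343566321}
side case [576.  75.   0.] 0.73 [np.float64(273.3), np.float64(216.0)]
side well [511.  65.  11.] 0.76 [np.float64(254.0), np.float64(220.8)]
side hinge_line [581. 172.  90.] 0.64 [np.float64(266.6), np.float64(174.0)]
side flap_tab [572.  -2. 174.] 0.58 [np.float64(280.5), np.float64(196.1)]
side cover_grip [538.  63.  80.] 0.78 [np.float64(262.2), np.float64(204.5)]
side flap it knows: bradaw
[... 1310 characters left out ...]
g, nailset, ramekin, tea, well
top cover it knows: bradawl, case, cover_grip, flap_tab, hinge1_mid, hinge2_mid, hinge3_mid, hinge4_mid, hinge5_mid, hinge_line, jig, nailset, ramekin, tea, well
top ramekin [ 698. -233.   -3.] 0.24 [np.float64(363.9), np.float64(164.3)]
top jig [645. 405.  -2.] 0.64 [np.float64(154.7), np.float64(187.5)]
top jig [539.  66.  83.] 0.29 [np.float64(266.5), np.float64(218.6)]
top jig [ 480. -181.    8.] 0.16 [np.float64(350.1), np.float64(236.5)]
top bradawl [ 701. -233.   -0.] 0.79 [np.float64(364.1), np.float64(163.3)]
top nailset [419. 334.  -3.] 0.51 [np.float64(179.7), np.float64(261.5)]
top tea [418. 551.   2.] 0.83 [np.float64(107.1), np.float64(264.1)]
1.2
```

View pics/side0.png

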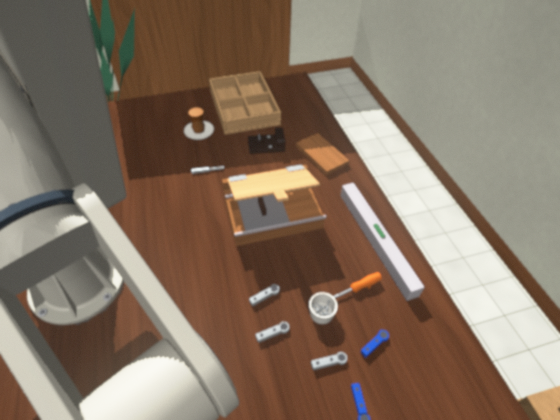

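View pics/top0.png

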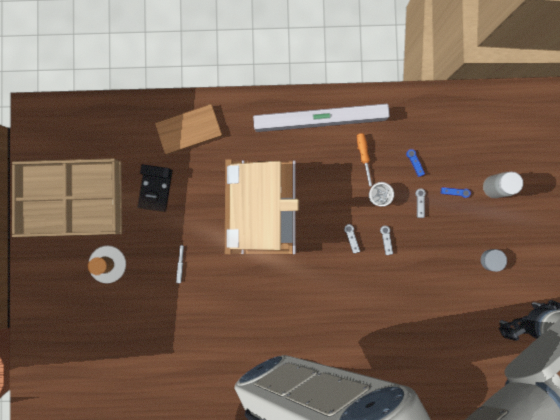

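```bash
python3 - <<'E'
from h import *
for c in('top','side'):
    f=grab_frame(c)
    print(c,-np.array(f['R']).T@np.array(f['t']).ravel(),f['fx'])
    for i in (1,):
        for d in spotter.place_of(f'hinge{i}_mid',c)+[0]+spotter.boxes_of(f'hinge{i}_mid',c):
            if d: print(c,i,np.round(d['point']),round(d['conf'],2),px(f,d['point']))
            else: print('box')
    I=cv2.resize(f['img'][:,:,::-1],None,fx=1,fy=1)
    cr=I[100:400,250:560] if c=='top' else I[150:420,100:500]
    cr=cv2.resize(cr,None,fx=1.9,fy=1.9,interpolation=cv2.INTER_CUBIC); cv2.imwrite(f'pics/{c}1.png',cr)
E
```

```text
top [ 495.01227833   18.32169403 1514.95941163] 501.07326010560473
top 1 [ 605. -270.   -0.] 0.69 [np.float64(377.3), np.float64(194.1)]
box
top 1 [ 739. -222.   27.] 0.6 [np.float64(361.3), np.float64(149.5)]
side [ 350.24828297 -681.17793412  955.18237684] 397.81375435705974
box
side 1 [ 579. -393.   15.] 0.75 [np.float64(330.4), np.float64(359.6)]
```

View pics/top1.png

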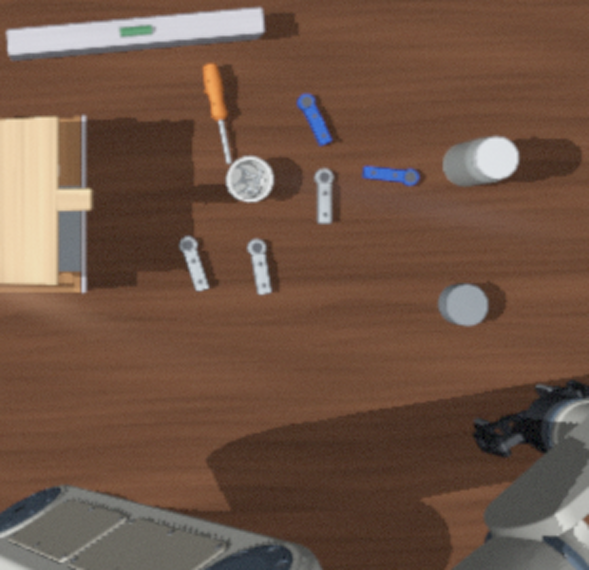

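View pics/side1.png

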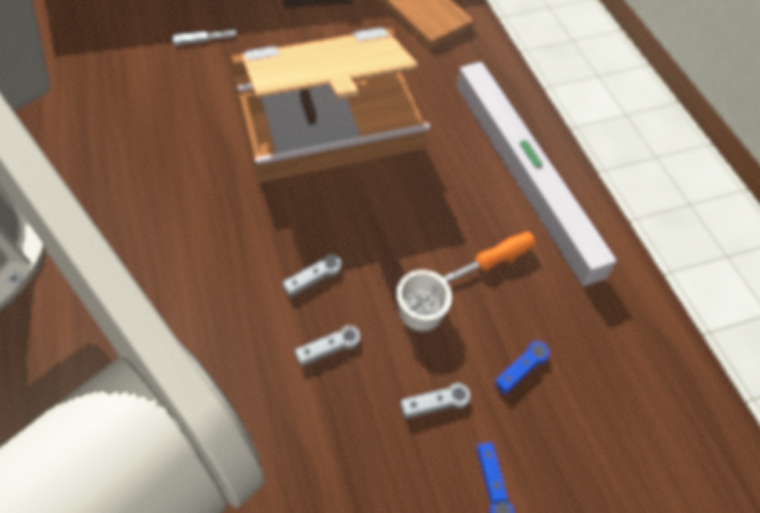

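The silver hinges sit at top-view pixels (352,238), (387,240) and (421,203). The look-alikes are the blue ones at (416,162) and (455,192), plus the steel nail set at (181,264). The crop above shows three silver hinges. The arm may be hiding others, so I'll look again once it has moved. First I'll go above the flap tab.

Call:
apply_moves(motion="1 0.516 -0.371 0 -0.3546;1 0.516 -0.371 0 -0.3546;1 0.516 -0.371 0 -0.3546;1 0.516 -0.371 0 -0.3546;1 0.516 -0.371 0 -0.3546;1 0.516 -0.371 0 -0.3546;1 0.516 -0.371 0 -0.3546;1 0.516 -0.371 0 -0.3546;1 0.516 -0.371 0 -0.3546;1 0.516 -0.371 0 -0.3546;1 0.516 -0.371 0 -0.3546;1 0.516 -0.371 0 -0.3546;1 0.516 -0.371 0 -0.3546;1 0.516 -0.371 0 -0.3546;1 0.516 -0.371 0 -0.3546;1 0.516 -0.371 0 -0.3546;1 0.516 -0.371 0 -0.3546;1 0.516 -0.371 0 -0.3546;1 0.516 -0.371 0 -0.3546;1 0.516 -0.371 0 -0.3546", squeeze=40)

```text
clock: 3.17
eef_pos: [574.6, -1.7, 404.7]
tcp_rot: [-3.141, 0.0, 1.569]
contact_force: [-0.4, -0.1, 0.3]
opening: 1.001
```

```bash
python3 - <<'E'
from h import *
for c in('side','top'):
    f=save(c,c+'2')
    for q in ['hinge1_mid','flap_tab','cover_grip','hinge_line']:
        for d in spotter.place_of(q,c): print(c,q,np.round(d['point']),round(d['conf'],2),px(f,d['point']))
E
```

```text
side hinge1_mid [585. 170.  94.] 0.56 [np.float64(267.8), np.float64(173.3)]
side flap_tab [571.  -0. 174.] 0.73 [np.float64(279.9), np.float64(195.9)]
side hinge_line [580. 175.  93.] 0.65 [np.float64(266.0), np.float64(172.8)]
top flap_tab [577.   1. 173.] 0.72 [np.float64(289.1), np.float64(202.6)]
top cover_grip [538.  67.  84.] 0.48 [np.float64(266.1), np.float64(218.6)]
top hinge_line [580. 173.  96.] 0.64 [np.float64(228.1), np.float64(205.1)]
```

View pics/side2.png

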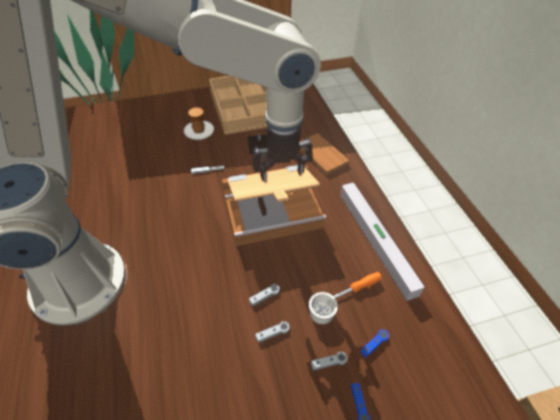

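View pics/top2.png

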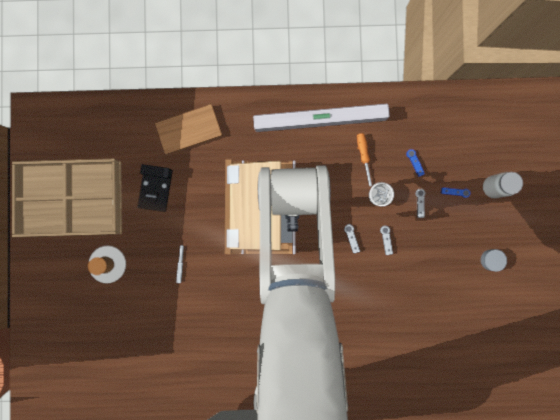

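Call:
apply_moves(motion="1 0.001 0 0.04 0;1 0.001 0 0.077 0;1 0.001 0 0.077 0;1 0.001 0 0.077 0;-1 0.001 0 0.077 0;-1 0.001 0 0.077 0;-1 0.001 0 0.077 0;-1 0.001 0 0.077 0;-1 0.001 0 0.077 0;-1 0.001 0 0.077 0;-1 0.001 0 0.077 0;-1 0.001 0 0.077 0", squeeze=40)

```text
clock: 4.67
eef_pos: [573.7, 0.1, 328.0]
tcp_rot: [-3.138, 0.001, 1.57]
contact_force: [-9.4, -4.4, 5.4]
opening: 0.343
```

```bash
python3 - <<'E'
from h import *
f=save('side','side3')
I=f['img'][100:280,180:380,::-1]; cv2.imwrite('pics/side3c.png',cv2.resize(I,None,fx=3.5,fy=3.3,interpolation=3))
E
```

```text
(no output)
```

View pics/side3c.png

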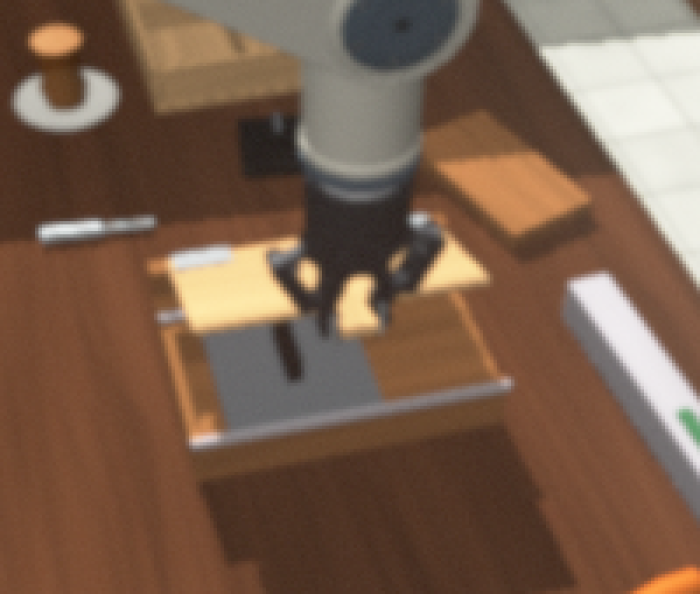

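Call:
apply_moves(motion="-1 0.0045 0 -0.0097 0;-1 0.01 0 -0.0197 0;-1 0.0162 0 -0.0293 0;-1 0.0229 0 -0.0385 0;-1 0.0302 0 -0.0473 0;-1 0.0379 0 -0.0556 0;-1 0.0462 0 -0.0635 0;-1 0.0549 0 -0.0708 0;-1 0.064 0 -0.0776 0;-1 0.0736 0 -0.0839 0;-1 0.0834 0 -0.0896 0;-1 0.0937 0 -0.0947 0;-1 0.1042 0 -0.0991 0;-1 0.1167 0 -0.1035 0;-1 0.1295 0 -0.107 0;-1 0.1426 0 -0.1096 0;-1 0.1558 0 -0.1112 0;-1 0.1672 0 -0.1119 0;-1 0.174 0 -0.112 0;-1 0.174 0 -0.112 0")

```text
clock: 6.38
eef_pos: [576.8, 176.8, 441.1]
tcp_rot: [3.135, -0.002, 1.572]
contact_force: [9.8, 1.0, -5.1]
opening: 0.343
```

```bash
python3 - <<'E'
from h import *
for c in('side','top'):
    f=save(c,c+'4')
    for q in ['flap_tab','cover_grip','hinge_line']:
        for d in spotter.place_of(q,c): print(c,q,np.round(d['point']),round(d['conf'],2),px(f,d['point']))
E
```

```text
side flap_tab [576. 163. 286.] 0.93 [np.float64(265.1), np.float64(124.7)]
side cover_grip [ 703. -233.   -3.] 0.7 [np.float64(350.6), np.float64(291.8)]
side cover_grip [535.  65.  77.] 0.58 [np.float64(261.2), np.float64(204.9)]
side hinge_line [579. 174.  91.] 0.78 [np.float64(265.9), np.float64(173.5)]
top cover_grip [536.  65.  84.] 0.57 [np.float64(266.8), np.float64(219.4)]
top cover_grip [ 605. -274.    3.] 0.53 [np.float64(379.0), np.float64(194.2)]
top cover_grip [418. 548.   5.] 0.25 [np.float64(107.8), np.float64(264.2)]
top hinge_line [580. 172.  92.] 0.97 [np.float64(228.8), np.float64(205.2)]
```

View pics/side4.png

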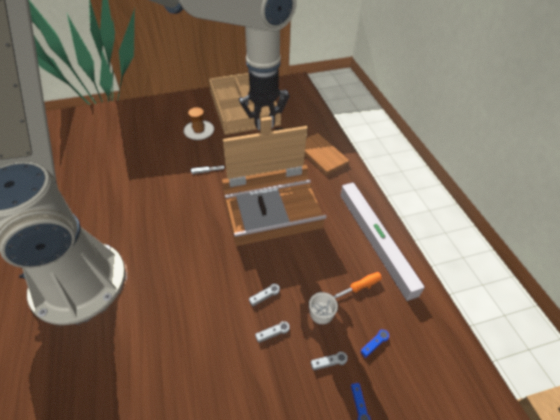

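Call:
apply_moves(motion="-1 -0.002 0 0 0;0.6 -0.002 0 0 0;0.6 -0.002 0 0 0;0.6 -0.002 0 0 0;0.6 -0.002 0 -0.03 0;0.6 -0.002 0 -0.06 0;0.6 -0.002 0 -0.06 0;0.6 -0.04 0 -0.06 0;0.6 -0.08 0 -0.06 0;0.6 -0.112 -0.02 -0.05 0;0.6 -0.112 -0.038 -0.01 0;0.6 -0.112 -0.038 -0.01 0;0.6 -0.112 -0.038 -0.01 0")

```text
clock: 7.87
eef_pos: [536.2, 62.7, 448.7]
tcp_rot: [-3.138, -0.0, 1.57]
contact_force: [0.6, 0.6, 0.3]
opening: 0.8
```

```bash
python3 - <<'E'
from h import *
for c in('side','top'):
    f=save(c,c+'5')
    for q in ['flap_tab','cover_grip','hinge_line','case','well']:
        for d in spotter.place_of(q,c): print(c,q,np.round(d['point']),round(d['conf'],2),px(f,d['point']))
    for a in (1.45,1.571,1.65): 
      for rr in (160,212): print(a,rr,[px(f,[576+dx,173-rr*np.cos(a),95+rr*np.sin(a)]) for dx in (-120,-15,15,120)])
    x0,y0=(190,60) if c=='side' else (180,120)
    I=f['img'][y0:y0+170,x0:x0+200,::-1]; cv2.imwrite(f'pics/{c}5c.png',cv2.resize(I,None,fx=3.5,fy=3.5,interpolation=3))
E
```

```text
side flap_tab [574. 165. 287.] 0.84 [np.float64(264.2), np.float64(124.3)]
side cover_grip [536.  64.  77.] 0.97 [np.float64(261.8), np.float64(204.9)]
side case [578.  76.   0.] 0.78 [np.float64(274.1), np.float64(215.8)]
side case [508.  66.   8.] 0.59 [np.float64(253.0), np.float64(221.3)]
side well [512.  67.   8.] 0.75 [np.float64(254.0), np.float64(220.7)]
1.45 160 [[np.float64(223.3), np.float64(144.0)], [np.float64(260.9), np.float64(137.2)], [np.float64(271.4), np.float64(135.3)], [np.float64(307.2), np.float64(128.9)]]
1.45 212 [[np.float64(222.0), np.float64(130.1)], [np.float64(261.1), np.float64(123.3)], [np.float64(272.0), np.float64(121.4)], [np.float64(309.3), np.float64(115.0)]]
1.571 160 [[np.float64(221.8), np.float64(139.2)], [np.float64(259.1), np.float64(132.6)], [np.float64(269.4), np.float64(130.8)], [np.float64(305.0), np.float64(124.4)]]
1.571 212 [[np.float64(220.0), np.float64(123.7)], [np.float64(258.6), np.float64(117.2)], [np.float64(269.4), np.float64(115.3)], [np.float64(306.2), np.float64(109.1)]]
1.65 160 [[np.float64(220.9), np.float64(136.5)], [np
[... 899 characters left out ...]
p.float64(152.2)]]
1.571 160 [[np.float64(222.3), np.float64(250.7)], [np.float64(221.3), np.float64(208.9)], [np.float64(221.1), np.float64(197.0)], [np.float64(220.1), np.float64(155.7)]]
1.571 212 [[np.float64(219.6), np.float64(251.5)], [np.float64(218.6), np.float64(207.9)], [np.float64(218.4), np.float64(195.5)], [np.float64(217.4), np.float64(152.4)]]
1.65 160 [[np.float64(217.3), np.float64(250.9)], [np.float64(216.3), np.float64(209.1)], [np.float64(216.1), np.float64(197.2)], [np.float64(215.2), np.float64(155.8)]]
1.65 212 [[np.float64(212.7), np.float64(251.7)], [np.float64(211.8), np.float64(208.1)], [np.float64(211.5), np.float64(195.7)], [np.float64(210.6), np.float64(152.6)]]
```

View pics/side5c.png

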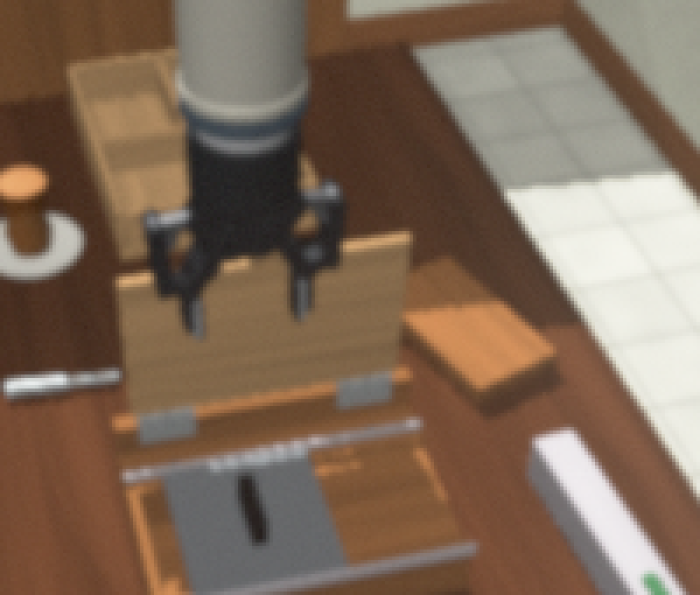

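View pics/top5c.png

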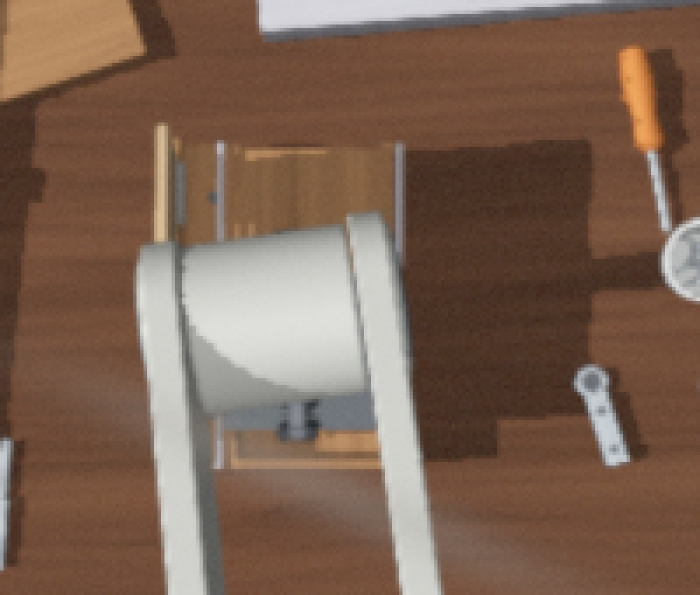

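The flap reads about 1.50 rad, so it is not quite upright. I'll regrasp the tab and push it a bit further.

Call:
apply_moves(motion="0.6 0 0 -0.055 0;0.6 0 0.02 -0.055 0;0.6 0.04 0.039 -0.055 0;0.6 0.08 0.039 -0.055 0;0.6 0.1 0.039 -0.055 0;0.6 0.1 0.039 -0.055 0;0.6 0.1 0.039 -0.02 0;0.6 0.1 0.039 0.007 0;0.6 0.1 0.039 0.007 0;-1 0.1 0.039 0.007 0;-1 0.1 0.039 0.007 0;-1 0.1 0.039 0.007 0;-1 0.1 0.039 0.007 0;-1 0.1 0.039 0.007 0;-1 0.106 0.039 0.007 0;-1 0.112 0.039 0.007 0;-1 0.112 0.039 0.007 0;-1 0.112 0.039 0.007 0")

```text
clock: 9.97
eef_pos: [577.3, 174.6, 445.1]
tcp_rot: [3.136, -0.0, 1.571]
contact_force: [4.9, -1.5, 8.2]
opening: 0.346
```

Call:
apply_moves(motion="0.6 0 0 0 0;0.6 0 0 0 0;0.6 0 0 0 0;0.6 0 0 -0.03 0;0.6 0 0 -0.062 0;0.6 0 0 -0.062 0;0.6 -0.04 0 -0.06 0;0.6 -0.08 -0.03 -0.06 0;0.6 -0.112 -0.03 -0.05 0;0.6 -0.112 -0.03 -0.04 0;0.6 -0.112 -0.035 0.0 0;0.6 -0.112 -0.035 0.0 0")

```text
clock: 10.97
eef_pos: [538.6, 61.8, 437.1]
tcp_rot: [-3.133, 0.001, 1.569]
contact_force: [-2.5, 0.1, -1.7]
opening: 0.803
```

```bash
python3 - <<'E'
from h import *
for c in('side','top'):
    f=save(c,c+'6')
    for q in ['flap_tab','cover_grip','hinge_line']:
        for d in spotter.place_of(q,c): print(c,q,np.round(d['point']),round(d['conf'],2),px(f,d['point']))
    x0,y0=(190,60) if c=='side' else (180,120)
    I=f['img'][y0:y0+170,x0:x0+200,::-1]; cv2.imwrite(f'pics/{c}6c.png',cv2.resize(I,None,fx=3.5,fy=3.5,interpolation=3))
E
```

```text
side flap_tab [578. 174. 288.] 0.78 [np.float64(264.7), np.float64(121.7)]
side hinge_line [582. 175.  92.] 0.56 [np.float64(266.5), np.float64(172.8)]
top flap_tab [581. 175. 288.] 0.91 [np.float64(218.7), np.float64(200.2)]
top cover_grip [540.  67.  83.] 0.84 [np.float64(266.0), np.float64(218.1)]
```

View pics/side6c.png

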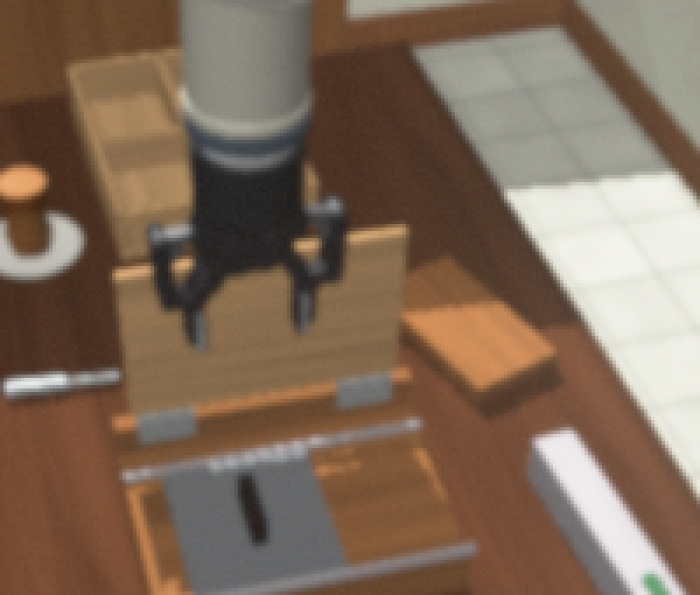

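View pics/top6c.png

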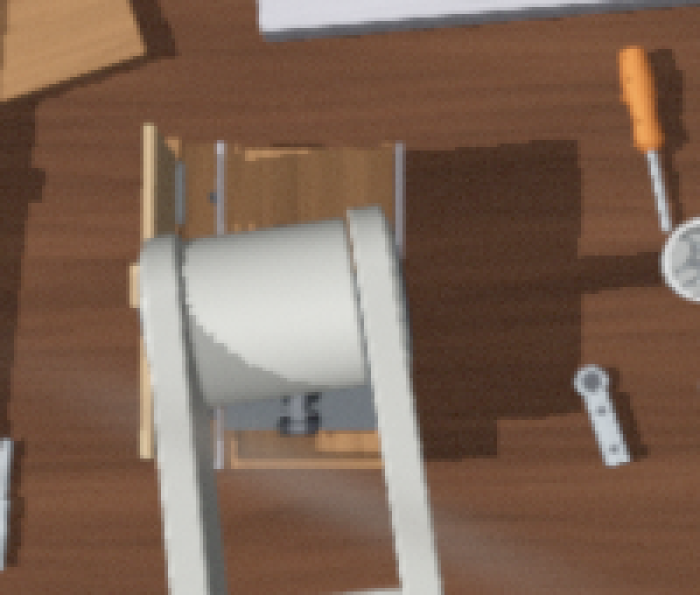

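Call:
apply_moves(motion="0.3 0.004 0.001 0.04 0;0.3 0.004 0.001 0.08 0;0.3 0.004 0.001 0.12 0;0.3 0.004 0.001 0.155 0;0.3 0.004 0.001 0.155 0;0.3 0.004 0.001 0.155 0;0.3 0.004 0.001 0.155 0")

```text
clock: 11.95
eef_pos: [543.3, 66.9, 289.7]
tcp_rot: [3.139, -0.0, 1.571]
contact_force: [0.4, 0.3, 0.3]
opening: 0.647
```

Call:
apply_moves(motion="0.3 0 -0.003 0.03 0;0.3 0 -0.003 0.051 0;0.3 0 -0.003 0.051 0;0.3 0 -0.003 0.051 0;-1 0 -0.003 0.051 0;-1 0 -0.003 0.051 0;-1 0 -0.003 0.051 0;-1 0 -0.003 0.051 0;-1 0 -0.003 0.051 0;-1 0 -0.003 0.051 0;-1 0 -0.003 0.051 0;-1 0 -0.003 0.051 0", squeeze=60)

```text
clock: 12.95
eef_pos: [539.8, 66.6, 238.3]
tcp_rot: [3.14, -0.001, 1.569]
contact_force: [-1.5, -1.0, 10.8]
opening: 0.152
```

Call:
apply_moves(motion="-1 0 0.01 -0.001 0;-1 0 0.02 -0.001 0;-1 0 0.03 -0.001 0;-1 0 0.04 -0.001 0;-1 0 0.05 -0.001 0;-1 0 0.06 -0.001 0;-1 0 0.07 -0.001 0;-1 0 0.08 -0.001 0;-1 0 0.086 -0.001 0;-1 0 0.092 -0.001 0;-1 0 0.095 -0.001 0;-1 0 0.095 -0.001 0")

```text
clock: 13.95
eef_pos: [635.7, 64.5, 238.4]
tcp_rot: [3.14, 0.003, 1.57]
contact_force: [0.5, -15.3, 3.5]
opening: 0.15
```

```bash
python3 - <<'E'
from h import *
s=r.sense();print(s['eef_pos'],s['contact_force'])
for c in('side','top'):
    f=save(c,c+'7')
    for q in ['flap_tab','cover_grip','well']:
        for d in spotter.place_of(q,c): print(c,q,np.round(d['point']),round(d['conf'],2),px(f,d['point']))
    x0,y0=(190,60) if c=='side' else (180,120)
    I=f['img'][y0:y0+170,x0:x0+200,::-1]; cv2.imwrite(f'pics/{c}7c.png',cv2.resize(I,None,fx=3.5,fy=3.5,interpolation=3))
E
```

```text
[635.72957705  64.52283522 238.37773746] [  0.45099024 -15.30265655   3.51738718]
side flap_tab [576. 175. 288.] 0.71 [np.float64(263.7), np.float64(121.6)]
side flap_tab [509.  65.   8.] 0.57 [np.float64(253.3), np.float64(221.4)]
side cover_grip [635.  63.  78.] 0.86 [np.float64(293.8), np.float64(198.1)]
side well [511.  65.   8.] 0.89 [np.float64(254.1), np.float64(221.4)]
top flap_tab [580. 177. 288.] 0.7 [np.float64(218.1), np.float64(200.8)]
top cover_grip [637.  62.  86.] 0.82 [np.float64(266.7), np.float64(184.3)]
```

View pics/side7c.png

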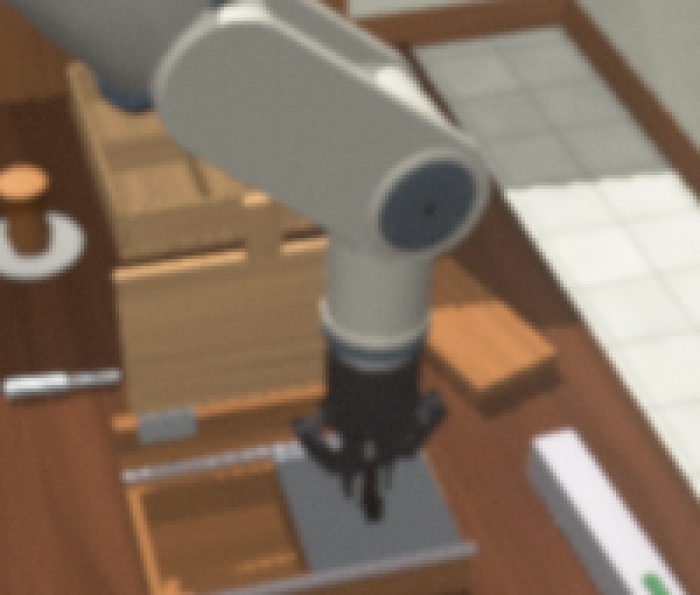

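Call:
apply_moves(motion="-1 -0.002 0.002 0 0;-1 -0.002 0.004 0 0;-1 -0.002 0.006 0 0;-1 -0.002 0.006 0 0")

```text
clock: 14.68
eef_pos: [639.0, 64.0, 238.3]
tcp_rot: [-3.136, 0.001, 1.57]
contact_force: [-13.7, -6.0, 17.7]
opening: 0.153
```

Call:
apply_moves(motion="-1 -0.001 0.002 -0.001 0;-1 -0.001 0.003 -0.001 0;-1 -0.001 0.003 -0.001 0")

```text
clock: 14.93
eef_pos: [640.0, 63.8, 238.2]
tcp_rot: [-3.13, 0.0, 1.57]
contact_force: [-22.1, 0.1, 16.4]
opening: 0.153
```

Call:
apply_moves(motion="0.2 0 0 -0.001 0;0.3 0 0 -0.002 0;0.3 0 0 -0.002 0;0.3 0 0 -0.03 0;0.3 0 0 -0.07 0;0.3 0 0 -0.11 0;0.3 0 0 -0.15 0;0.3 -0.03 0 -0.19 0;0.3 -0.07 0 -0.19 0;0.3 -0.11 0 -0.19 0")

```text
clock: 15.77
eef_pos: [644.4, -44.4, 433.1]
tcp_rot: [3.134, 0.001, 1.574]
contact_force: [1.8, -1.0, -0.1]
opening: 0.651
```

```bash
python3 - <<'E'
from h import *
s=r.sense();print(s['eef_pos'],s['contact_force'])
f=save('side','side8')
for d in spotter.place_of('cover_grip','side'): print(d)
f=save('top','top8')
I=f['img'][120:280,200:470]
cv2.imwrite('pics/top8c.png',cv2.resize(I[:,:,::-1],None,fx=2.9,fy=2.9,interpolation=3))
hsv=cv2.cvtColor(f['img'],cv2.COLOR_RGB2HSV)
m=((hsv[:,:,1]<70)&(hsv[:,:,2]>95)).astype('uint8'); m[:150]=0;m[290:]=0;m[:,:310]=0;m[:,470:]=0
n,l,st,ce=cv2.connectedComponentsWithStats(m)
for i in range(1,n):
    if st[i,4]>40:
        p=np.argwhere(l==i)[:,::-1].astype(float)
        W=np.array([back(f,u,v,13)[:2] for u,v in p]); c=W.mean(0); w,V=np.linalg.eigh(np.cov((W-c).T))
        rr=cv2.minAreaRect(W.astype(np.float32))
        print(ce[i],st[i,4],np.round(c,1),'axis deg',round(np.degrees(np.arctan2(V[1,1],V[0,1])),1),'rect',np.round(rr[0],1),np.round(rr[1],1),round(rr[2],1))
E
```

```text
[644.37177489 -44.41092121 433.08295411] [ 1.84434026 -1.00721967 -0.08395379]
{'point': [640.6, 58.7, 77.4], 'conf': 0.61}
[334.51792665 222.86416718] 4881 [ 522.5 -135.4] axis deg 175.8 rect [ 533.5 -135.5] [146.4 417.1] 88.2
[379.17810458 191.08986928] 612 [ 613.5 -272.9] axis deg -148.9 rect [ 626.5 -256.8] [137.4  77.1] 44.2
[312.17741935 191.37096774] 62 [618.5 -71.5] axis deg 179.0 rect [619.6 -72.5] [15.  36.2] 88.2
[420.20472441 202.19291339] 254 [ 576.4 -394.8] axis deg 178.7 rect [ 575.6 -394.2] [30.1 87.5] 87.5
[386.25403226 239.50403226] 248 [ 467.7 -288.3] axis deg -172.7 rect [ 466.4 -287.1] [89.9 28.7] 5.1
```

View pics/top8c.png

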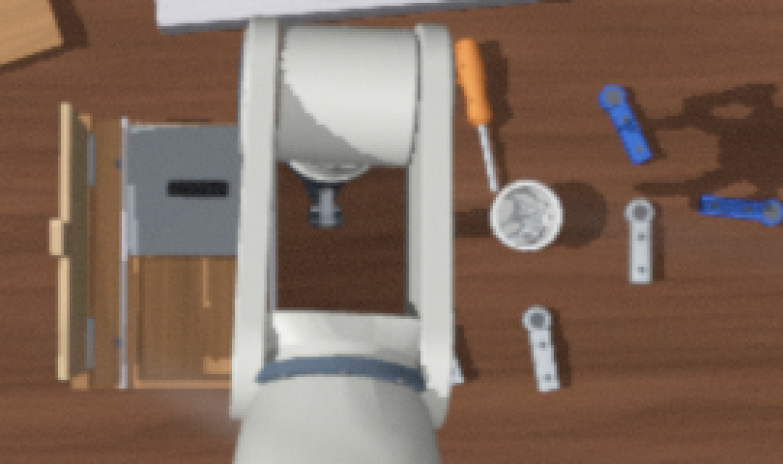

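View pics/side8.png

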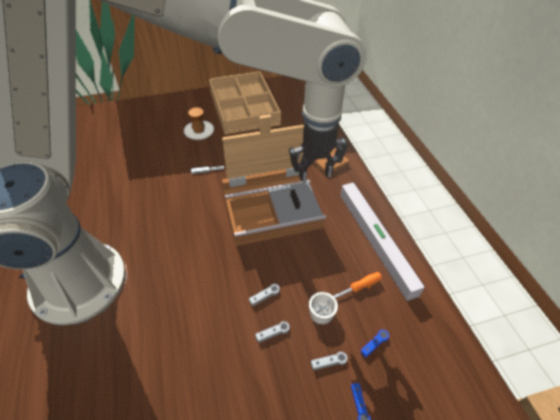

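```bash
python3 - <<'E'
import cv2
I=cv2.imread('pics/top7c.png');cv2.imwrite('pics/top7d.png',I)
E
```

```text
(no output)
```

View pics/top7d.png

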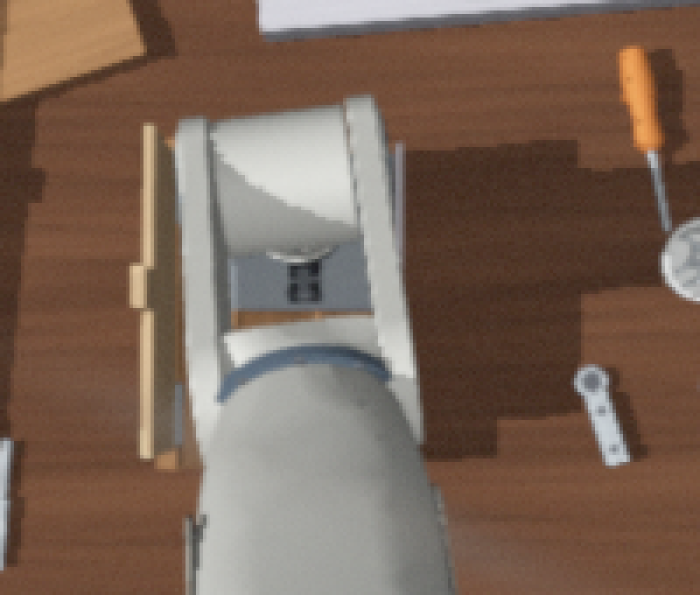

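Call:
apply_moves(motion="0.3 -0.243 -0.178 0.03 0.461;0.3 -0.243 -0.178 0.1 0.461;0.3 -0.243 -0.178 0.15 0.461;0.3 -0.243 -0.178 0.15 0.461;0.3 -0.243 -0.178 0.15 0.461;0.3 -0.243 -0.178 0.15 0.461;0.3 -0.243 -0.178 0.15 0.461;0.3 -0.243 -0.178 0.15 0.461;0.3 -0.243 -0.178 0.15 0.461;0.3 -0.243 -0.178 0.15 0.461;0.3 -0.243 -0.178 0.15 0.461;0.3 -0.243 -0.178 0.15 0.461;0.3 -0.243 -0.178 0.15 0.461;0.3 -0.243 -0.178 0.15 0.461;0.3 -0.243 -0.178 0.15 0.461")

```text
clock: 17.17
eef_pos: [465.6, -286.8, 278.5]
tcp_rot: [-3.142, -0.0, 0.126]
contact_force: [1.0, 0.2, 0.3]
opening: 0.649
```

```bash
cat >> h.py <<'E'
def hinges(f,boxes=(310,150,470,290),z=12):
    hsv=cv2.cvtColor(f['img'],cv2.COLOR_RGB2HSV)
    m=((hsv[:,:,1]<70)&(hsv[:,:,2]>95)).astype('uint8'); k=np.zeros_like(m);k[boxes[1]:boxes[3],boxes[0]:boxes[2]]=1;m*=k
    n,l,st,ce=cv2.connectedComponentsWithStats(m)
    for i in range(1,n):
        if 60<st[i,4]<1500:
            p=np.argwhere(l==i)[:,::-1].astype(float)
            W=np.array([back(f,u,v,z)[:2] for u,v in p]); c=W.mean(0); w,V=np.linalg.eigh(np.cov((W-c).T))
            rr=cv2.minAreaRect(W.astype(np.float32))
            print('blob',np.round(ce[i]),st[i,4],np.round(c,1),'axis',round(np.degrees(np.arctan2(V[1,1],V[0,1])),1),'rect',np.round(rr[0],1),np.round(rr[1],1))
E
python3 - <<'E'
from h import *
s=r.sense();print(s['eef_pos'],s['tcp_rot'])
f=save('top','top9'); hinges(f)
g=save('side','side9')
hinges(g,(200,260,400,400))
I=g['img'][220:400,180:420]
cv2.imwrite('pics/side9c.png',cv2.resize(I[:,:,::-1],None,fx=3.2,fy=3.2,interpolation=3))
# earlier unoccluded
f['img']=cv2.imread('pics/top2.png')[:,:,::-1].copy(); print('top2'); hinges(f)
g['img']=cv2.imread('pics/side2.png')[:,:,::-1].copy(); print('side2'); hinges(g,(200,260,400,400))
E
```

```text
[ 465.55730996 -286.78849856  278.54744597] [-3.14152945e+00 -8.66558030e-05  1.25961400e-01]
blob [379. 191.] 610 [ 613.5 -273.1] axis -148.8 rect [ 626.5 -257. ] [137.4  77.2]
blob [351. 238.] 243 [ 475.2 -184.6] axis -164.2 rect [ 473.8 -183.4] [89.7 29.2]
blob [385. 232.] 116 [ 490.8 -285.2] axis -177.7 rect [ 490.2 -284.2] [27. 42.]
blob [271. 272.] 881 [ 512.5 -123.3] axis 165.1 rect [ 508.1 -123.5] [ 79.4 129. ]
blob [393. 270.] 291 [ 837.9 -209.1] axis 79.1 rect [ 832. -221.] [88.7 50.9]
blob [324. 306.] 856 [ 615.6 -258. ] axis -150.1 rect [ 625.2 -244.2] [136.6  78.8]
blob [254. 299.] 103 [ 446.9 -190.3] axis -160.6 rect [ 447.  -189.6] [30.7 25.6]
blob [271. 332.] 297 [ 462.8 -288.4] axis -178.4 rect [ 467.8 -284.1] [88.5 34.2]
blob [329. 360.] 408 [ 576.7 -392.4] axis 177.4 rect [ 575.9 -393.8] [30.4 89.9]
top2
blob [379. 191.] 609 [ 613.3 -273.2] axis -149.0 rect [ 626.5 -257. ] [137.4  77.3]
blob [420. 203.] 213 [ 574.6 -395.4] axis -178.5 rect [ 574.2 -392.9] [27.1 84.5]
blob [352. 238.] 236 [ 474.7 -185.1] axis -164.9 rect [ 474.7 -186.3] [89.6 27.5]
blob [386. 240.] 248 [ 467.7 -288.5] axis -172.7 rect [ 466.4 -287.3] [89.9 28.7]
side2
blob [393. 270.] 291 [ 837.9 -209.1] axis 79.1 rect [ 832. -221.] [88.7 50.9]
blob [264. 294.] 306 [ 475.4 -182.5] axis -165.4 rect [ 475.8 -181.7] [90.2 29.7]
blob [324. 306.] 853 [ 615.4 -258. ] axis -150.9 rect [ 625.2 -244.2] [136.6  78.8]
blob [272. 331.] 361 [ 468.4 -286.5] axis -173.1 rect [ 468.3 -285.6] [89.8 31.1]
blob [328. 361.] 334 [ 573.5 -392.8] axis 177.2 rect [ 576.1 -391.7] [27.6 86.4]
```

View pics/side9c.png

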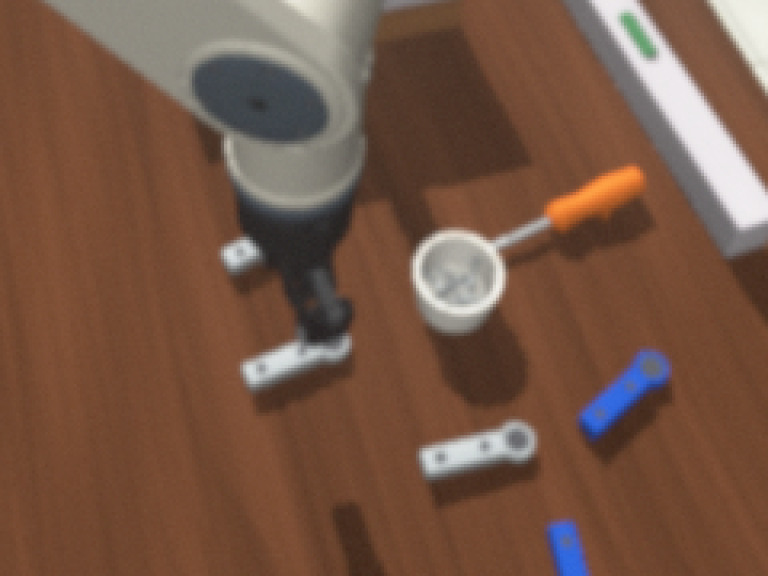

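View pics/top9.png

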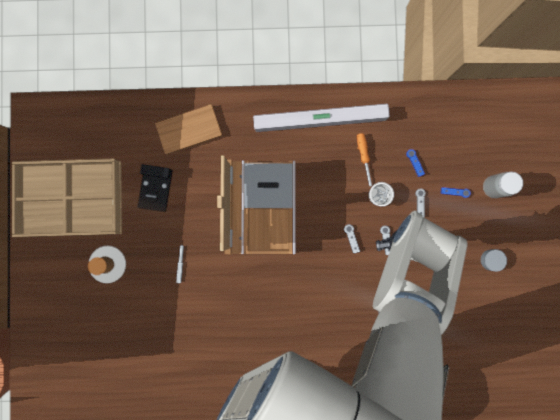

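Call:
apply_moves(motion="0.3 0 0 0.04 0;0.3 0 0 0.08 0;0.3 0 0 0.102 0;0.3 0 0 0.102 0;0.3 0 0 0.102 0;-1 0 0 0.102 0;-1 0 0 0.102 0;-1 0 0 0.102 0;-1 0 0 0.102 0;-1 0 0 0.102 0;-1 0 0 0.102 0;-1 0 0 0.102 0", squeeze=70)

```text
clock: 18.27
eef_pos: [465.8, -287.7, 178.6]
tcp_rot: [3.14, -0.002, 0.123]
contact_force: [-0.6, 1.4, 10.0]
opening: 0.185
```

Call:
apply_moves(motion="-1 0 0 -0.04 0;-1 0 0 -0.08 0;-1 0 0 -0.115 0;-1 0.022 -0.089 -0.13 0.01;-1 0.0885 -0.357 -0.13 0.045;-1 0.0885 -0.357 -0.13 0.045;-1 0.0885 -0.357 -0.13 0.045;-1 0.0885 -0.357 -0.13 0.045;-1 0.0885 -0.357 -0.13 0.045;-1 0.0885 -0.357 -0.13 0.045;-1 0.0885 -0.357 -0.13 0.045;-1 0.0885 -0.357 -0.13 0.045;-1 0.0885 -0.357 -0.13 0.045;-1 0.0885 -0.357 -0.13 0.045;-1 0.0885 -0.357 -0.13 0.045;-1 0.0885 -0.357 -0.13 0.045")

```text
clock: 19.6
eef_pos: [509.1, 77.0, 307.0]
tcp_rot: [3.141, -0.0, -0.02]
contact_force: [-0.1, 0.3, -0.1]
opening: 0.185
```

```bash
python3 - <<'E'
from h import *
s=r.sense();print(s['eef_pos'],s['tcp_rot'],s['opening'])
f=save('top','top10'); 
g=save('side','side10')
I=g['img'][60:300,180:420]
cv2.imwrite('pics/side10c.png',cv2.resize(I[:,:,::-1],None,fx=2.5,fy=2.5,interpolation=3))
for c in (f,g): print([px(c,[x,y,58]) for x,y in ((448,4),(448,124),(572,4),(572,124))],[px(c,[x,y,8]) for x,y in ((448,4),(448,124),(572,4),(572,124))])
E
```

```text
[509.10926221  76.97688776 306.99732182] [ 3.14137488e+00 -2.33459833e-04 -1.96270667e-02] 0.18470811912059532
[[np.float64(288.9), np.float64(249.4)], [np.float64(247.5), np.float64(250.7)], [np.float64(287.7), np.float64(206.7)], [np.float64(246.5), np.float64(207.9)]] [[np.float64(288.8), np.float64(248.9)], [np.float64(248.7), np.float64(250.1)], [np.float64(287.5), np.float64(207.6)], [np.float64(247.7), np.float64(208.8)]]
[[np.float64(237.2), np.float64(231.2)], [np.float64(228.4), np.float64(200.8)], [np.float64(279.2), np.float64(221.8)], [np.float64(267.9), np.float64(192.6)]] [[np.float64(238.3), np.float64(241.6)], [np.float64(229.7), np.float64(211.5)], [np.float64(278.9), np.float64(232.3)], [np.float64(268.0), np.float64(203.3)]]
```

View pics/side10c.png

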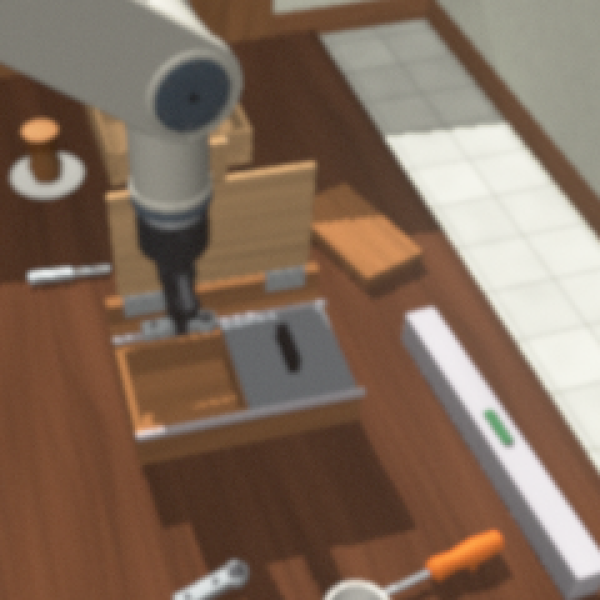

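Call:
apply_moves(motion="-1 0 0 0.03 0;-1 0 0 0.06 0;-1 0 0 0.09 0;-1 0 0 0.11 0;-1 0 0 0.119 0;-1 0 0 0.119 0;-1 0 0 0.119 0;-0.35 0 0 0.119 0;-0.35 0 0 0.119 0;-0.35 0 0 0.119 0;-0.35 0 0 0.119 0")

```text
clock: 20.62
eef_pos: [509.6, 77.9, 188.2]
tcp_rot: [-3.141, -0.001, -0.019]
contact_force: [0.2, 0.4, 0.7]
opening: 0.326
```

```bash
python3 - <<'E'
from h import *
s=r.sense();print(s['eef_pos'],s['tcp_rot'],s['opening'],s['contact_force'])
E
```

```text
[509.57622753  77.88108058 188.24617861] [-3.14140414e+00 -1.06361893e-03 -1.89273388e-02] 0.32642248712705974 [0.17105169 0.43031532 0.7466576 ]
```

Call:
apply_moves(motion="-0.35 0 0 -0.04 0;-0.35 0 0 -0.08 0;-0.35 0 0 -0.115 0;-0.35 0 0.03 -0.13 0;0.3 -0.03 0.262 -0.13 -0.09;0.3 -0.03 0.262 -0.13 -0.09;0.3 -0.03 0.262 -0.13 -0.09;0.3 -0.03 0.262 -0.13 -0.09;0.3 -0.03 0.262 -0.1 -0.09;0.3 -0.03 0.262 -0.08 -0.09;0.3 -0.03 0.262 -0.08 -0.09;0.3 -0.03 0.262 -0.08 -0.09;0.3 -0.03 0.262 -0.08 -0.09;0.3 -0.03 0.262 -0.08 -0.09")

```text
clock: 21.78
eef_pos: [474.9, -182.7, 268.5]
tcp_rot: [3.141, -0.001, 0.264]
contact_force: [0.3, 0.6, -0.9]
opening: 0.649
```

```bash
python3 - <<'E'
from h import *
s=r.sense();print(s['eef_pos'],s['tcp_rot'])
f=save('top','top11'); hinges(f,(230,150,470,290))
g=save('side','side11'); hinges(g,(180,190,400,400))
I=np.hstack([f['img'][140:290,200:460],g['img'][190:340,190:340]])
cv2.imwrite('pics/s11c.png',cv2.resize(I[:,:,::-1],None,fx=1.95,fy=1.95,interpolation=3))
E
```

```text
[ 474.90256107 -182.65881998  268.4587382 ] [ 3.14136014e+00 -8.18090872e-04  2.64499531e-01]
blob [379. 191.] 610 [ 613.6 -273.1] axis -149.0 rect [ 626.6 -257. ] [137.5  77.2]
blob [420. 202.] 253 [ 576.2 -395.1] axis 179.0 rect [ 575.6 -394.4] [30.1 87.5]
blob [264. 228.] 194 [512.2  75.3] axis 178.8 rect [511.2  74.9] [27.  86.8]
blob [393. 199.] 287 [960.3  27.8] axis 76.7 rect [953.8  10.7] [118.1  59. ]
blob [264. 294.] 293 [ 474.3 -183.3] axis -166.8 rect [ 476.5 -181.6] [91.7 29.5]
blob [324. 306.] 853 [ 615.6 -258.1] axis -150.3 rect [ 625.2 -244.2] [136.6  78.8]
blob [329. 360.] 408 [ 576.7 -392.4] axis 177.4 rect [ 575.9 -393.8] [30.4 89.9]
```

View pics/s11c.png

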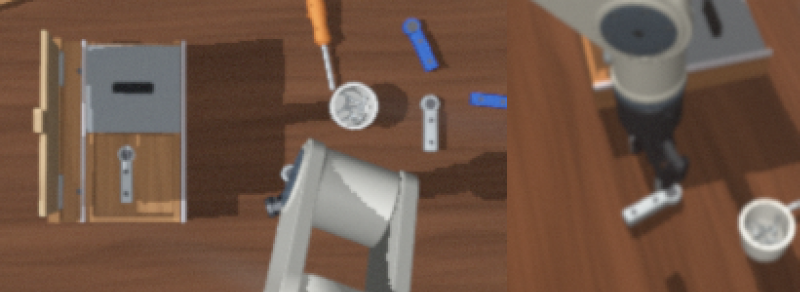

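Call:
apply_moves(motion="0.3 0 0 0.04 0;0.3 0 0 0.08 0;0.3 0 0 0.091 0;0.3 0 0 0.091 0;0.3 0 0 0.091 0;-1 0 0 0.091 0;-1 0 0 0.091 0;-1 0 0 0.091 0;-1 0 0 0.091 0;-1 0 0 0.091 0;-1 0 0 0.091 0;-1 0 0 0.091 0;-1 0 0 0 0;-1 0 0 -0.03 0;-1 0 0 -0.03 0")

```text
clock: 23.13
eef_pos: [474.1, -183.4, 299.7]
tcp_rot: [-3.141, 0.0, 0.264]
contact_force: [1.7, -0.7, -0.7]
opening: 0.187
```

Call:
apply_moves(motion="-1 0.092 -0.202 0 0.0904;-1 0.092 -0.202 0 0.0904;-1 0.092 -0.202 0 0.0904;-1 0.092 -0.202 0 0.0904;-1 0.092 -0.202 0 0.0904;-1 0.092 -0.202 0 0.0904;-1 0.092 -0.202 0 0.0904;-1 0.092 -0.202 0 0.0904;-1 0.092 -0.202 0 0.0904")

```text
clock: 23.88
eef_pos: [510.3, 35.2, 298.1]
tcp_rot: [3.141, -0.0, -0.019]
contact_force: [0.2, 0.1, -1.3]
opening: 0.187
```

```bash
python3 - <<'E'
from h import *
s=r.sense();print(s['eef_pos'],s['tcp_rot'],s['opening'],s['contact_force'])
g=save('side','side12')
I=g['img'][130:280,190:340]
cv2.imwrite('pics/s12c.png',cv2.resize(I[:,:,::-1],None,fx=4,fy=4,interpolation=3))
E
```

```text
[510.30128045  35.23222032 298.06437578] [ 3.14132935e+00 -3.00112996e-04 -1.94891198e-02] 0.1867688612927622 [ 0.20118709  0.06291092 -1.25991065]
```

View pics/s12c.png

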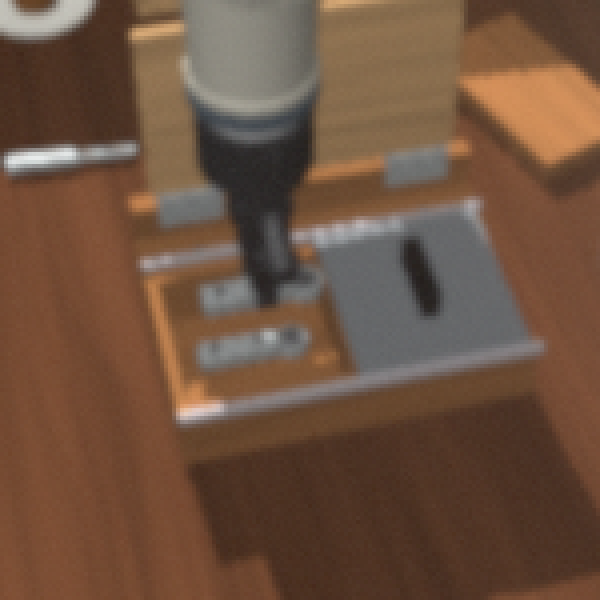

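Call:
apply_moves(motion="-1 0 -0.001 0.03 0;-1 0 -0.001 0.06 0;-1 0 -0.001 0.09 0;-1 0 -0.001 0.103 0;-1 0 -0.001 0.109 0;-1 0 -0.001 0.109 0;-1 0 -0.001 0.109 0;-0.42 0 -0.001 0.109 0;-0.42 0 -0.001 0.109 0;-0.42 0 -0.001 0.109 0;-0.42 0 -0.001 0.109 0")

```text
clock: 24.85
eef_pos: [510.9, 36.3, 189.2]
tcp_rot: [3.142, -0.001, -0.02]
contact_force: [-0.6, 0.4, 2.3]
opening: 0.289
```

Call:
apply_moves(motion="-0.42 0 0 -0.04 0;-0.42 0 0 -0.08 0;-0.42 0 0 -0.115 0;-0.42 0.005 0.03 -0.119 0;0 0.0735 0.4285 -0.119 0.005;0.3 0.0735 0.4285 -0.119 0.005;0.3 0.0735 0.4285 -0.119 0.005;0.3 0.0735 0.4285 -0.119 0.005;0.3 0.0735 0.4285 -0.119 0.005;0.3 0.0735 0.4285 -0.119 0.005;0.3 0.0735 0.4285 -0.119 0.005;0.3 0.0735 0.4285 -0.119 0.005;0.3 0.0735 0.4285 -0.119 0.005;0.3 0.0735 0.4285 -0.119 0.005;0.3 0.0735 0.4285 -0.119 0.005;0.3 0.0735 0.4285 -0.09 0.005;0.3 0.0735 0.4285 -0.08 0.005;0.3 0.0735 0.4285 -0.08 0.005")

```text
clock: 26.35
eef_pos: [574.1, -392.0, 265.4]
tcp_rot: [-3.138, 0.005, -0.036]
contact_force: [-0.3, 0.5, -0.0]
opening: 0.65
```

```bash
python3 - <<'E'
from h import *
s=r.sense();print(s['eef_pos'],s['tcp_rot'])
f=save('top','top13'); hinges(f,(230,150,470,290))
g=save('side','side13'); hinges(g,(180,190,400,400))
I=np.hstack([f['img'][140:290,220:460],g['img'][270:420,240:400]])
cv2.imwrite('pics/s13c.png',cv2.resize(I[:,:,::-1],None,fx=1.95,fy=1.95,interpolation=3))
E
```

```text
[ 574.06187087 -392.04847632  265.35895386] [-3.13816418  0.00523261 -0.03559085]
blob [379. 191.] 610 [ 613.4 -273.2] axis -148.8 rect [ 626.5 -257. ] [137.4  77.2]
blob [420. 195.] 132 [ 597. -394.] axis 164.5 rect [ 598.9 -392.5] [40.8 39.8]
blob [420. 211.] 102 [ 550.  -394.1] axis -177.5 rect [ 550.  -393.5] [24.  36.1]
blob [264. 228.] 192 [512.3  75.2] axis 178.9 rect [511.2  74.9] [27.  86.8]
blob [278. 228.] 184 [510.5  33.1] axis -179.0 rect [511.6  34.4] [24.  83.8]
blob [339. 286.] 123 [ 332.3 -141.1] axis 85.9 rect [ 335.1 -142.3] [71.5 20.7]
blob [393. 199.] 287 [960.3  27.8] axis 76.7 rect [953.8  10.7] [118.1  59. ]
blob [323. 362.] 261 [ 560.8 -391.4] axis 179.0 rect [ 561.  -391.5] [23.8 59.9]
```

View pics/s13c.png

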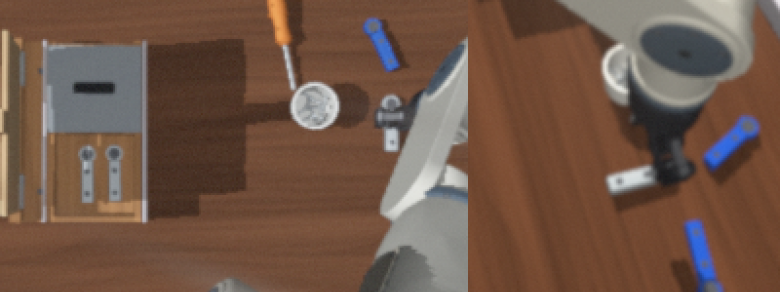

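Call:
apply_moves(motion="0.3 0.001 0.001 0.04 0;0.3 0.001 0.001 0.08 0;0.3 0.001 0.001 0.089 0;0.3 0.001 0.001 0.089 0;0.3 0.001 0.001 0.089 0;-1 0.001 0.001 0.089 0;-1 0.001 0.001 0.089 0;-1 0.001 0.001 0.089 0;-1 0.001 0.001 0.089 0;-1 0.001 0.001 0.089 0;-1 0.001 0.001 0.089 0;-1 0.001 0.001 0.089 0")

```text
clock: 27.45
eef_pos: [577.1, -394.9, 182.1]
tcp_rot: [3.14, -0.003, -0.036]
contact_force: [-1.1, 1.3, 8.8]
opening: 0.183
```

Call:
apply_moves(motion="-1 0 0 -0.04 0;-1 0 0 -0.08 0;-1 0 0 -0.12 0;-1 0 0 -0.14 0;-1 0 0 -0.14 0;-1 0 0 -0.14 0")

```text
clock: 27.95
eef_pos: [576.7, -394.7, 322.1]
tcp_rot: [3.139, -0.003, -0.036]
contact_force: [0.1, -0.4, -1.5]
opening: 0.18
```

Call:
apply_moves(motion="-1 -0.0858 -0.447 0 -0.505;-1 -0.0858 -0.447 0 -0.505;-1 -0.0858 -0.447 0 -0.505;-1 -0.0858 -0.447 0 -0.505;-1 -0.0858 -0.447 0 -0.505;-1 -0.0858 -0.447 0 -0.505;-1 -0.0858 -0.447 0 -0.505;-1 -0.0858 -0.447 0 -0.505;-1 -0.0858 -0.447 0 -0.505;-1 -0.0858 -0.447 0 -0.505;-1 -0.0858 -0.447 0 -0.505;-1 -0.0858 -0.447 0 -0.505;-1 -0.0858 -0.447 0 -0.505;-1 -0.0858 -0.447 0 -0.505;-1 -0.0858 -0.447 0 -0.505;-1 -0.0858 -0.447 0 -0.505")

```text
clock: 29.28
eef_pos: [506.4, 55.0, 319.0]
tcp_rot: [-3.14, 0.0, 1.547]
contact_force: [-0.2, 0.6, -0.4]
opening: 0.181
```

```bash
python3 - <<'E'
from h import *
s=r.sense();print(s['eef_pos'],s['tcp_rot'],s['opening'],s['contact_force'])
g=save('side','side14')
I=g['img'][110:290,190:370]
cv2.imwrite('pics/s14c.png',cv2.resize(I[:,:,::-1],None,fx=3.3,fy=3.3,interpolation=3))
E
```

```text
[506.37489189  54.98162793 318.98145106] [-3.14029714e+00  2.05767999e-04  1.54706576e+00] 0.18097035780301435 [-0.21759476  0.56731935 -0.39882777]
```

View pics/s14c.png

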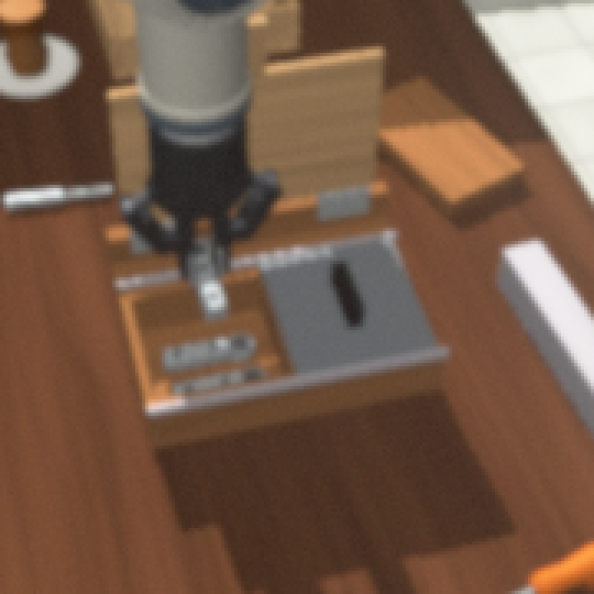

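Call:
apply_moves(motion="-1 0 0 0.03 0;-1 0 0 0.06 0;-1 0 0 0.09 0;-1 0 0 0.103 0;-1 0 0 0.108 0;-1 0 0 0.11 0;-1 0 0 0.11 0;-1 0 0 0.11 0")

```text
clock: 30.0
eef_pos: [507.2, 55.2, 210.6]
tcp_rot: [3.14, -0.0, 1.55]
contact_force: [0.7, -0.1, -0.6]
opening: 0.178
```

Call:
apply_moves(motion="-1 0 0 0.002 0;-1 0 0 0.004 0;-1 0 0 0.004 0;-0.4 0 0 0.004 0;-0.35 0 0 0.004 0;-0.35 0 0 0.004 0;-0.35 0 0 0.004 0;-0.35 0 0 -0.03 0;-0.35 0 0 -0.06 0;-0.35 0 0 -0.1 0;-0.35 0 0 -0.12 0;-0.35 0 0.04 -0.12 0;-0.35 -0.02 0.08 -0.12 0;-0.35 -0.02 0.12 -0.12 0;-0.35 -0.02 0.15 -0.12 0;-0.35 -0.02 0.15 -0.12 0")

```text
clock: 31.33
eef_pos: [661.1, 31.8, 329.9]
tcp_rot: [3.137, -0.0, 1.55]
contact_force: [-1.8, 0.8, -0.1]
opening: 0.325
```

```bash
python3 - <<'E'
from h import *
s=r.sense();print(s['eef_pos'],s['tcp_rot'],s['opening'],s['contact_force'])
f=save('top','top15')
g=save('side','side15')
I=np.hstack([f['img'][140:280,210:350],g['img'][150:290,190:330]])
cv2.imwrite('pics/s15c.png',cv2.resize(I[:,:,::-1],None,fx=2.8,fy=3.5,interpolation=3))
E
```

```text
[661.06617453  31.81800748 329.91152582] [ 3.13674824e+00 -2.01222691e-04  1.54985753e+00] 0.32523635549036967 [-1.84618299  0.76206822 -0.14124337]
```

View pics/s15c.png

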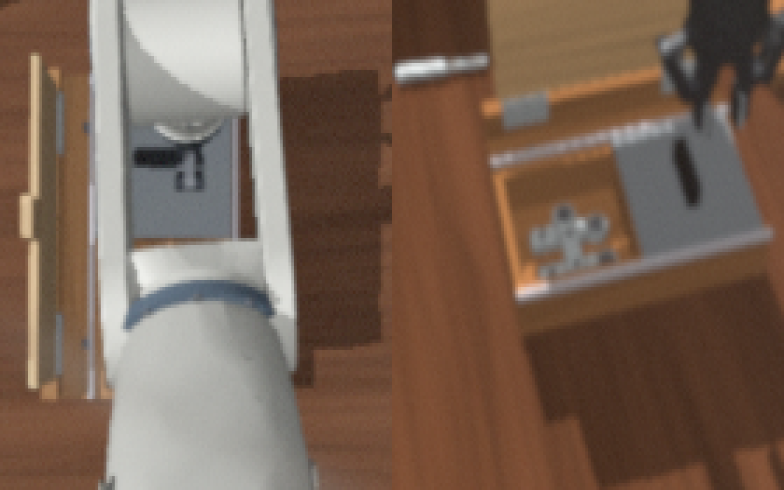

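View pics/side15.png

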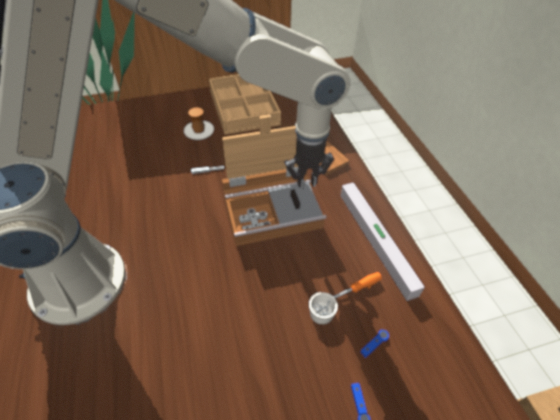

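Call:
apply_moves(motion="0.2 0.031 -0.022 0 0;0.2 0.031 -0.022 0 0;0.2 0.031 -0.022 0.03 0;0.2 0.031 -0.022 0.05 0;0.2 0.031 -0.022 0.05 0;0.2 0.031 -0.022 0.05 0")

```text
clock: 31.93
eef_pos: [633.5, 64.0, 279.0]
tcp_rot: [-3.138, 0.0, 1.551]
contact_force: [1.0, 0.3, 1.4]
opening: 0.597
```

```bash
python3 - <<'E'
from h import *
s=r.sense();print(s['eef_pos'],s['tcp_rot'],s['opening'],s['contact_force'])
E
```

```text
[633.45574168  63.96330359 279.00806419] [-3.13834012e+00  3.05327313e-04  1.55112325e+00] 0.5972840850368865 [0.99491514 0.28964518 1.41280911]
```

Call:
apply_moves(motion="0.2 -0.001 0.006 0 0;0.2 -0.001 0.006 0 0;0.2 -0.001 0.006 0.02 0;0.2 -0.001 0.006 0.041 0;0.2 -0.001 0.006 0.041 0;-1 -0.001 0.006 0.041 0;-1 -0.001 0.006 0.041 0;-1 -0.001 0.006 0.041 0;-1 -0.001 0.006 0.041 0;-1 -0.001 0.006 0.041 0;-1 -0.001 0.006 0.041 0;-1 -0.001 0.006 0.041 0;-1 -0.001 0.006 0.041 0", squeeze=60)

```text
clock: 33.02
eef_pos: [638.9, 62.7, 240.1]
tcp_rot: [-3.136, -0.0, 1.55]
contact_force: [-14.1, 1.1, 10.9]
opening: 0.153
```

Call:
apply_moves(motion="-1 0 -0.01 0 0;-1 0 -0.02 0 0;-1 0 -0.03 0 0;-1 0 -0.04 0 0;-1 0 -0.05 0 0;-1 0 -0.06 0 0;-1 0 -0.07 0 0;-1 0 -0.08 0 0;-1 0 -0.09 0 0;-1 0 -0.1 0 0;-1 0 -0.11 0 0;-1 0 -0.116 0 0;-1 0 -0.122 0 0;-1 0 -0.124 0 0;-1 0 -0.126 0 0;-1 0 -0.128 0 0;-1 0 -0.128 0 0")

```text
clock: 34.43
eef_pos: [512.9, 66.1, 240.1]
tcp_rot: [3.138, -0.002, 1.55]
contact_force: [0.8, 8.1, 8.8]
opening: 0.151
```

```bash
python3 - <<'E'
from h import *
s=r.sense();print(s['eef_pos'],s['tcp_rot'],s['opening'],s['contact_force'])
for c in('top','side'):
    f=grab_frame(c)
    for d in spotter.place_of('cover_grip',c): print(d)
s=r.sense();print(s['eef_pos'],s['contact_force'])
E
```

```text
[512.93573485  66.11378978 240.06094221] [ 3.13829825e+00 -1.98448511e-03  1.55000264e+00] 0.15127675756491454 [0.83831936 8.07584433 8.75922746]
{'point': [511.1, 66.4, 76.7], 'conf': 0.94}
[512.99490721  66.1299906  240.03079049] [0.43651688 7.67849131 9.78597666]
```

Call:
apply_moves(motion="-1 0.001 -0.001 0 0;-1 0.001 -0.002 0 0;-1 0.001 -0.003 0 0;-1 0.001 -0.004 0 0;-1 0.001 -0.004 0 0")

```text
clock: 35.05
eef_pos: [509.2, 66.5, 240.0]
tcp_rot: [3.138, -0.001, 1.55]
contact_force: [1.4, 1.6, 8.1]
opening: 0.154
```

Call:
apply_moves(motion="-1 0 -0.001 0 0;-1 0 -0.002 0 0;-1 0 -0.003 0 0;-1 0 -0.003 0 0")

```text
clock: 35.38
eef_pos: [508.2, 66.5, 240.1]
tcp_rot: [3.132, -0.001, 1.551]
contact_force: [13.5, -0.7, -3.9]
opening: 0.146
```

Call:
apply_moves(motion="-1 0 -0.001 0 0;-1 0 -0.002 0 0;-1 0 -0.002 0 0;-1 0 -0.002 0 0")

```text
clock: 35.72
eef_pos: [507.6, 66.5, 240.2]
tcp_rot: [3.129, -0.001, 1.551]
contact_force: [19.9, -2.4, -12.5]
opening: 0.148
```

```bash
python3 - <<'E'
from h import *
f=save('top','top16')
g=save('side','side16')
for d in spotter.place_of('cover_grip','side'): print(d)
I=np.hstack([f['img'][140:280,210:350],g['img'][130:270,190:330]])
cv2.imwrite('pics/s16c.png',cv2.resize(I[:,:,::-1],None,fx=2.8,fy=3.5,interpolation=3))
E
```

```text
{'point': [509.3, 64.5, 82.5], 'conf': 0.88}
```

View pics/s16c.png

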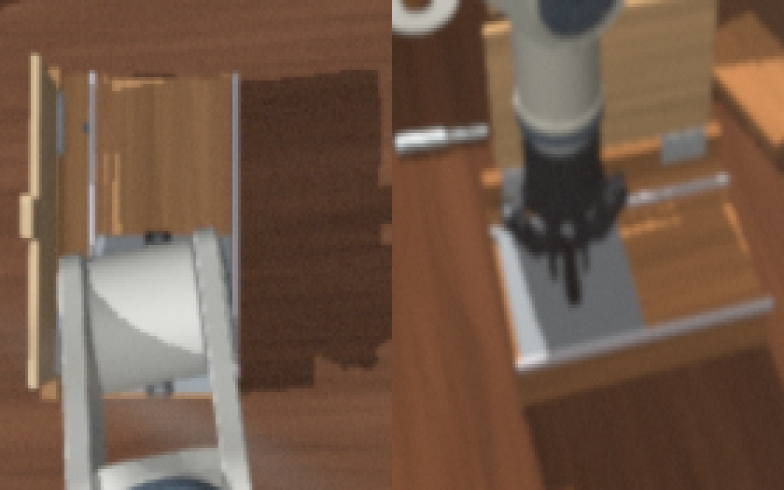

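Call:
apply_moves(motion="-1 0 0.001 0 0;-0.2 0 0.001 0 0;0.1 0 0.001 0 0;0.1 0 0.001 -0.001 0;0.1 0 0.001 -0.001 0;0.1 0 0.001 -0.04 0;0.1 0 0.001 -0.08 0;0.1 0 0 -0.12 0;0.1 0 0 -0.16 0;0.4 0 0 -0.2 0;0.4 0 0 -0.24 0;0.4 0 0 -0.27 0;0.4 0.03 0.02 -0.27 0;0.4 0.07 0.05 -0.27 0;0.4 0.107 0.067 -0.27 0.0;0.4 0.107 0.067 -0.27 -0.006;0.4 0.107 0.067 -0.27 -0.006;0.4 0.107 0.067 -0.27 -0.006")

```text
clock: 37.37
eef_pos: [572.5, 172.2, 507.9]
tcp_rot: [-3.14, 0.001, 1.571]
contact_force: [0.5, -0.5, -0.1]
opening: 0.701
```

```bash
python3 - <<'E'
from h import *
s=r.sense();print(s['eef_pos'],s['tcp_rot'],s['opening'],s['contact_force'])
f=save('top','top17')
g=save('side','side17')
for c in('top','side'):
  for q in('cover_grip','flap_tab','hinge_line','well'):
    for d in spotter.place_of(q,c): print(c,q,d)
I=np.hstack([f['img'][140:280,210:350],g['img'][100:240,190:330]])
cv2.imwrite('pics/s17c.png',cv2.resize(I[:,:,::-1],None,fx=2.8,fy=3.5,interpolation=3))
E
```

```text
[572.49262927 172.18782091 507.92145013] [-3.13986363e+00  9.22937813e-04  1.57053368e+00] 0.7012099052992613 [ 0.47688275 -0.52953257 -0.06988509]
top cover_grip {'point': [510.5, 65.3, 82.6], 'conf': 0.63}
top hinge_line {'point': [575.6, 170.4, 92.6], 'conf': 0.65}
top hinge_line {'point': [419.6, 548.2, 3.2], 'conf': 0.43}
top hinge_line {'point': [577.7, 70.6, -1.0], 'conf': 0.35}
side cover_grip {'point': [509.7, 64.4, 78.2], 'conf': 0.86}
side flap_tab {'point': [577.1, 175.6, 286.8], 'conf': 0.7}
side hinge_line {'point': [579.5, 172.7, 90.1], 'conf': 0.65}
```

View pics/s17c.png

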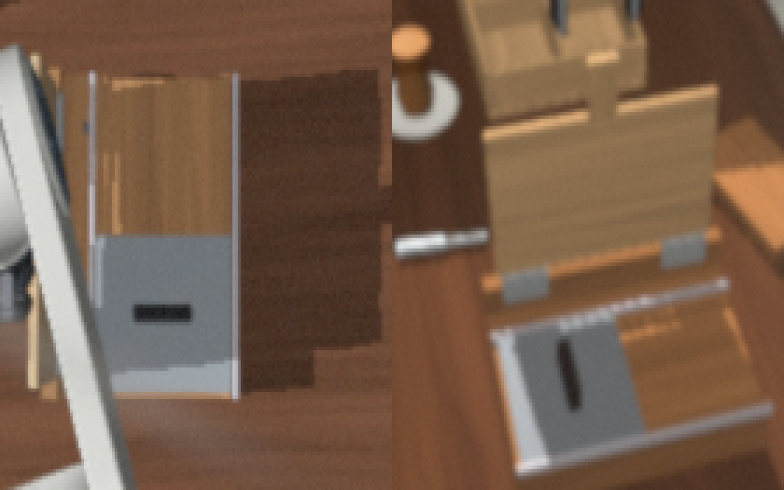

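Call:
apply_moves(motion="0.2 0.002 0.004 0 0;0.2 0.002 0.004 0.03 0;0.2 0.002 0.004 0.067 0;0.2 0.002 0.004 0.067 0;0.2 0.002 0.004 0.067 0;0.2 0.002 0.004 0.067 0;-1 0.002 0.004 0.067 0;-1 0.002 0.004 0.067 0;-1 0.002 0.004 0.067 0;-1 0.002 0.004 0.067 0;-1 0.002 0.004 0.067 0;-1 0.002 0.004 0.067 0;-1 0.002 0.004 0.067 0", squeeze=40)

```text
clock: 38.95
eef_pos: [577.6, 174.2, 444.0]
tcp_rot: [3.138, -0.001, 1.569]
contact_force: [0.5, -0.3, 6.9]
opening: 0.342
```

Call:
apply_moves(motion="-1 -0.0068 0 0.0002 0;-1 -0.0137 0 0.0005 0;-1 -0.0214 0 0.0012 0;-1 -0.0291 0 0.0022 0;-1 -0.0367 0 0.0036 0;-1 -0.0443 0 0.0052 0;-1 -0.0593 0 0.0093 0;-1 -0.0738 0 0.0146 0;-1 -0.088 0 0.0211 0;-1 -0.1014 0 0.0287 0;-1 -0.108 0 0.033 0;-1 -0.1144 0 0.0374 0;-1 -0.12 0 0.0415 0;-1 -0.1251 0 0.0457 0;-1 -0.13 0 0.05 0;-1 -0.135 0 0.0547 0;-1 -0.137 0 0.0568 0;-1 -0.137 0 0.0568 0;-1 -0.137 0 0.0568 0")

```text
clock: 40.53
eef_pos: [575.0, 36.2, 384.9]
tcp_rot: [-3.136, 0.001, 1.568]
contact_force: [-11.9, -5.7, 2.5]
opening: 0.346
```

```bash
python3 - <<'E'
from h import *
s=r.sense();print(s['eef_pos'],s['tcp_rot'],s['opening'],s['contact_force'])
f=save('top','top18')
g=save('side','side18')
for c in('top','side'):
  for q in('cover_grip','flap_tab','hinge_line'):
    for d in spotter.place_of(q,c): print(c,q,d)
I=np.hstack([f['img'][140:280,210:350],g['img'][100:240,190:330]])
cv2.imwrite('pics/s18c.png',cv2.resize(I[:,:,::-1],None,fx=2.8,fy=3.5,interpolation=3))
for c in (f,g):
  for a in (.7,.785,.87): print(a,[px(c,[576.5+dx,174-rr*np.cos(a),95+rr*np.sin(a)]) for dx,rr in((-120,160),(120,160),(-15,212),(15,212))])
E
```

```text
[575.02145243  36.21989032 384.86080777] [-3.13618611e+00  1.22192738e-03  1.56838277e+00] 0.34598868706635877 [-11.94386649  -5.66112764   2.51821789]
top cover_grip {'point': [511.2, 68.8, 83.8], 'conf': 0.88}
top cover_grip {'point': [580.1, 173.1, 94.3], 'conf': 0.2}
top hinge_line {'point': [579.1, 170.6, 90.1], 'conf': 0.91}
side cover_grip {'point': [508.1, 65.2, 80.3], 'conf': 0.79}
side flap_tab {'point': [570.5, 43.1, 232.9], 'conf': 0.83}
side hinge_line {'point': [584.3, 174.3, 92.1], 'conf': 0.59}
0.7 [[np.float64(271.2), np.float64(248.4)], [np.float64(268.7), np.float64(157.5)], [np.float64(285.3), np.float64(207.3)], [np.float64(284.9), np.float64(195.7)]]
0.785 [[np.float64(267.6), np.float64(248.7)], [np.float64(265.1), np.float64(157.0)], [np.float64(280.5), np.float64(207.2)], [np.float64(280.2), np.float64(195.4)]]
0.87 [[np.float64(263.6), np.float64(248.9)], [np.float64(261.1), np.float64(156.6)], [np.float64(275.2), np.float64(207.1)], [np.float64(274.9), np.float64(195.2)]]
0.7 [[np.float64(233.0), np.float64(184.5)], [np.float64(318.3), np.float64(167.4)], [np.float64(275.5), np.float64(178.1)], [np.float64(286.7), np.float64(175.8)]]
0.785 [[np.float64(232.0), np.float64(179.4)], [np.float64(317.4), np.float64(162.6)], [np.float64(274.2), np.float64(171.2)], [np.float64(285.4), np.float64(169.0)]]
0.87 [[np.float64(231.0), np.float64(174.4)], [np.float64(316.5), np.float64(157.7)], [np.float64(272.8), np.float64(164.3)], [np.float64(284.0), np.float64(162.1)]]
```

View pics/s18c.png

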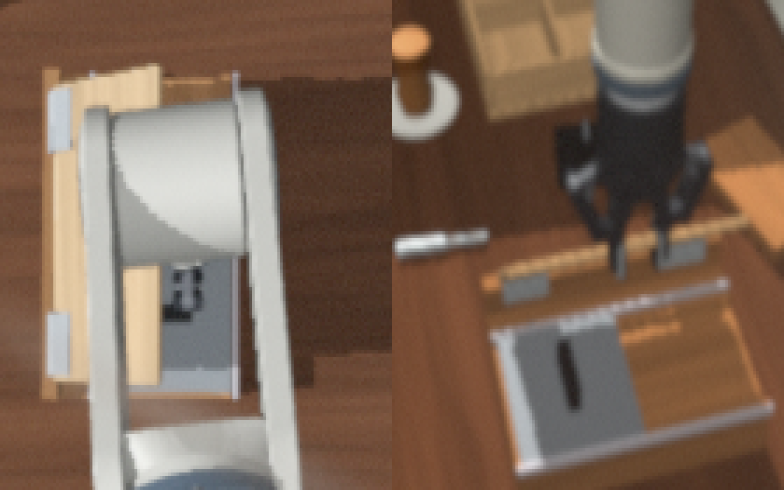

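Call:
apply_moves(motion="-1 0 0 0 0;-0.1 0 0 0 0;0.1 0 0 0 0;0.1 0 0 0 0;0.1 0 0 0 0;0.1 0 0 -0.03 0;0.1 0 0 -0.07 0;0.1 0 0 -0.11 0;0.1 -0.04 0 -0.11 0;0.1 -0.08 0 -0.11 0;0.1 -0.12 0 -0.11 0;0.1 -0.16 0 -0.11 0;0.1 -0.2 0 -0.11 0;0.1 -0.24 0 -0.11 0;0.1 -0.28 -0.04 -0.11 0;0.1 -0.32 -0.08 -0.11 0;0.1 -0.36 -0.12 -0.11 0;0.1 -0.36 -0.16 -0.11 0;0.1 -0.36 -0.16 -0.11 0;0.1 -0.36 -0.16 -0.11 0")

```text
clock: 42.6
eef_pos: [411.9, -324.6, 495.1]
tcp_rot: [-3.139, 0.001, 1.566]
contact_force: [0.7, -0.3, 0.6]
opening: 0.549
```

```bash
python3 - <<'E'
from h import *
s=r.sense();print(s['eef_pos'],s['tcp_rot'],s['opening'],s['contact_force'])
f=save('top','top19')
g=save('side','side19')
for c in('top','side'):
  for q in('cover_grip','flap_tab','hinge_line'):
    for d in spotter.place_of(q,c): print(c,q,d)
I=np.hstack([f['img'][140:280,210:350],g['img'][100:240,190:330]])
cv2.imwrite('pics/s19c.png',cv2.resize(I[:,:,::-1],None,fx=2.8,fy=3.5,interpolation=3))
E
```

```text
[ 411.90150653 -324.61911769  495.09385617] [-3.13947130e+00  1.01913662e-03  1.56643121e+00] 0.5486562072234696 [ 0.66539124 -0.33498852  0.55555746]
top cover_grip {'point': [512.6, 65.5, 82.7], 'conf': 0.81}
top flap_tab {'point': [575.4, 43.9, 231.7], 'conf': 0.79}
top flap_tab {'point': [421.8, 332.8, -3.6], 'conf': 0.23}
top hinge_line {'point': [579.3, 173.3, 92.3], 'conf': 0.6}
side cover_grip {'point': [579.8, 173.3, 93.7], 'conf': 0.62}
side hinge_line {'point': [581.6, 175.7, 90.8], 'conf': 0.67}
```

View pics/s19c.png

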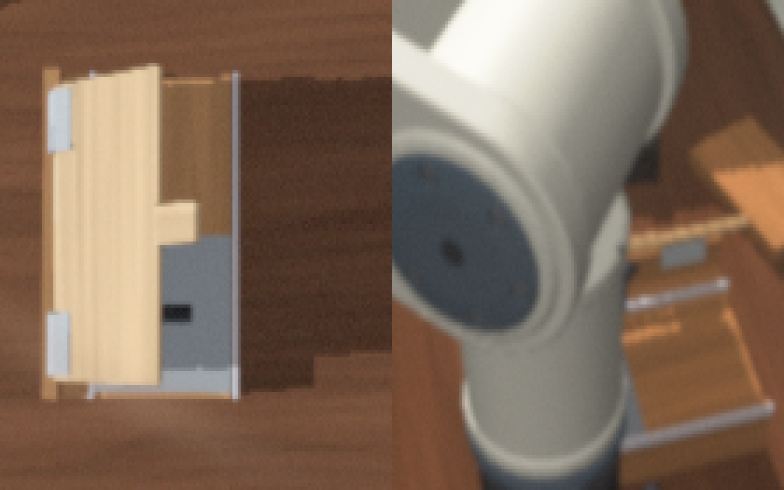

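View pics/top19.png

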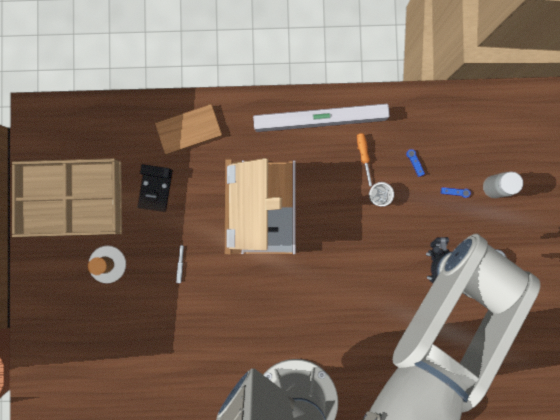

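```bash
python3 -c "
from rig import r
print(r.sign_off()); print(r.sense()['clock'])"
```

```text
the job is handed in; nothing more can be done
None
the job is handed in; nothing more can be done
```

The hinges are put away and the job is handed in, with about 43 s on the robot's clock. I raised the flap upright, slid the cover back to its stop and laid the three silver hinges in the well. Two lie side by side and the third lies across them. I then slid the cover shut and folded the flap to half-way. Only three silver hinges were on the shelf; the blue look-alikes were left alone.

**Last checks:**
- **Cover:** it met its closing stop at about 20 N. The rib was found at x of about 510–512 mm against an expected 511 mm.
- **Flap:** its edge and tab pixels match the 0.785 rad prediction within about 2 px. The networks' tab point gives about 46°.
- **Hinges and other things:** the last view of the open well showed all three hinges in it. The final pictures show no loose silver hinge, and the other things look unmoved.

**Two things went less smoothly:**
- **First flap fold:** it stopped short at about 1.50 rad, so I regrasped the tab and pushed it upright before opening the cover.
- **Last side view:** the arm blocked part of the case in the side camera. The side detector's cover point in that picture landed on the flap's hinge line, so I disregarded it.

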